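# Start a polishing run on the vibratory polisher

### The job

Start the next run on the bench vibratory polisher: lift off the clear cover and set it aside, take the finished green mount out of the bowl and stand it in the white dish, then stand every black mount that is on the worktop label up on the cloth in the bowl. Throw the selector lever out of its red park notch into the notch whose number of dots equals the number of black mounts, put the cover back so that it sits fully home on the bowl, and only then nudge the power slide switch to its green dot. Leave the red and the yellow mount, the loupe and the reference block alone.

Things in the scene. Friction and masses are not known exactly. Their poses are not given: they have to be found in the camera images.
- polisher: bench vibratory polisher, fixed: white housing 220 x 336 mm, origin at the centre of its underside. Own axes: +x to the back, +y to the left (bowl side). Grey control deck on its right, top 78 mm up, x -103..103, y -164..-42 mm. Place and yaw (up to 0.2 rad) vary; its yaw is that of its controls. The thin black mouse mat before its right end stays free (cover fits at about x 0.455, y -0.06).
- bowl_floor (a point): centre of the grey cloth on the floor of the open aluminium bowl, 82 mm above the worktop, at (0, 60) mm in the polisher's axes. The bowl is round, inner diameter 170 mm, wall 5 mm thick, rim 38 mm above the cloth.
- cover_knob (a point): centre of the black knob (24 mm across, 24 mm high) of the clear round cover, 0.16 kg. The cover is a disc 188 mm across, 5 mm thick, whose underside lies 23 mm below this point; a plug 160 mm across reaches 6 mm further down (29 mm below this point) and drops loosely into the bowl. It starts on the bowl; seated, this point is 61 mm above the cloth. z axis up.
- selector (a joint): selector lever on the deck, swinging level about a vertical pivot, with sprung detents: 0 = red park notch (left, its start), 0.30 = two dots, 0.60 = three dots, 0.90 rad = four dots (far right). Growing, the handle moves to the polisher's -y, anticlockwise from above. Some 2 to 4 N at the handle carries it over the crest half-way between notches; then it snaps in. Stops 0.03 rad past the ends.
- selector_grip (a point): grip centre of the lever's upright black handle: 17 mm diameter, from 24 mm below this point (a flat arm 9 mm wide, its top 21 mm below this point) to 16 mm above it; this point is 34 mm above the deck and 82 mm from the pivot axis.
- lever_pivot (a point): point on the pivot axis of the selector lever, 30 mm above the deck. At lever value q the handle stands 82 mm from it in the direction (-cos(q - 0.45), -sin(q - 0.45)) in the polisher's axes.
- power_slide (a joint): flush power slide switch at the front of the deck: 0 = off (red dot), 0.010 m = on (green dot), moving to the polisher's -y (right). A detent of about 3 N in mid-travel holds it at either end.
- switch_ridge (a point): middle of the small orange ridge on the slide switch: 4 mm thick along the travel, 15 mm wide across it, standing 5 mm proud of the slide plate, which is flush with the deck; this point is 4.5 mm above the deck (2 mm below the ridge's top).
- finished_c (a point): centre of the finished green mount (cylinder 30 mm diameter, 20 mm high, label face +z up); it starts in the bowl under the cover.
- dish_in (a point): centre of the inner floor (3 mm up) of a shallow round white porcelain dish, 86 mm across at its rim, 78 mm inside, rim 13 mm high, standing loose on the worktop.
- mount_0_c (a point): centre of a black mount waiting on the worktop (cylinder 30 mm diameter, 18 mm high, label face +z up)
- mount_1_c (a point): centre of a black mount waiting on the worktop (cylinder 30 mm diameter, 16 mm high, label face +z up); may be absent
- mount_2_c (a point): centre of a black mount waiting on the worktop (cylinder 30 mm diameter, 22 mm high, label face +z up); may be absent
- mount_3_c (a point): centre of a black mount waiting on the worktop (cylinder 30 mm diameter, 18 mm high, label face +z up); may be absent
- red_c (a point): bystander: centre of a red mount (30 mm diameter, 21 mm high) on the worktop
- yellow_c (a point): bystander: centre of a yellow mount (25 mm, 19 mm high)
- loupe_c (a point): bystander: centre of a black loupe (38 mm diameter, 34 mm high)
- ref_c (a point): bystander: centre of a round steel reference block (53 mm diameter, 13 mm high)

How it is judged:
On the way, in this order (a step that is already met when the one before it is completed fails the run):
1. the finished green mount stands in the white dish (horizontal distance between finished_c and dish_in below 0.03 m and z of finished_c in the frame of dish_in below 0.015 m and angle between finished_c's own z axis and vertical below 0.15 rad and height (world z) of dish_in below 0.008 m), for 0.2 s.
2. with the switch still off: all black mounts in the bowl, the lever in the right notch, the cover seated on the bowl (horizontal distance between each of mount_0_c, mount_1_c, mount_2_c, mount_3_c and bowl_floor below 0.075 m and z of mount_0_c in the frame of bowl_floor between 0.005 and 0.013 m and angle between each of mount_0_c, mount_1_c, mount_2_c, mount_3_c's own z axis and vertical below 0.15 rad and z of mount_1_c in the frame of bowl_floor between 0.004 and 0.012 m and z of mount_2_c in the frame of bowl_floor between 0.007 and 0.015 m and z of mount_3_c in the frame of bowl_floor between 0.005 and 0.013 m and horizontal distance between cover_knob and bowl_floor below 0.012 m and z of cover_knob in the frame of bowl_floor below 0.0655 m and angle between cover_knob's own z axis and vertical below 0.05 rad and ((value of joint selector between 0.24 and 0.36 rad and not (distance between mount_1_c and mount_2_c below 9 m or distance between any of mount_1_c, mount_2_c and mount_3_c below 9 m or height (world z) of polisher above 1 m)) or (value of joint selector between 0.54 and 0.66 rad and (distance between mount_1_c and mount_2_c below 9 m or distance between any of mount_1_c, mount_2_c and mount_3_c below 9 m or height (world z) of polisher above 1 m) and ((distance between mount_1_c and mount_2_c above 9 m and height (world z) of polisher below 1 m) or (distance between mount_2_c and mount_3_c above 9 m and height (world z) of polisher below 1 m))) or (value of joint selector between 0.84 and 0.96 rad and (distance between mount_1_c and mount_2_c below 9 m or height (world z) of polisher above 1 m) and (distance between mount_2_c and mount_3_c below 9 m or height (world z) of polisher above 1 m))) and value of joint power_slide below 0.003 m), for 0.2 s.
3. the power slide is on (value of joint power_slide above 0.008 m), for 0.2 s.
At the end, for the whole second after the job is handed in: Green mount upright in the dish (30 mm); all black mounts flat, label up (0.15 rad), on the cloth in the bowl; lever within 0.06 rad of the notch whose dots equal the number of black mounts; cover level on the bowl (12 mm, at most 4 mm high); power slide past 8 mm; all at rest (all of step 1 and horizontal distance between each of mount_0_c, mount_1_c, mount_2_c, mount_3_c and bowl_floor below 0.075 m and z of mount_0_c in the frame of bowl_floor between 0.005 and 0.013 m and angle between each of mount_0_c, mount_1_c, mount_2_c, mount_3_c's own z axis and vertical below 0.15 rad and z of mount_1_c in the frame of bowl_floor between 0.004 and 0.012 m and z of mount_2_c in the frame of bowl_floor between 0.007 and 0.015 m and z of mount_3_c in the frame of bowl_floor between 0.005 and 0.013 m and horizontal distance between cover_knob and bowl_floor below 0.012 m and z of cover_knob in the frame of bowl_floor below 0.0655 m and angle between cover_knob's own z axis and vertical below 0.05 rad and ((value of joint selector between 0.24 and 0.36 rad and not (distance between mount_1_c and mount_2_c below 9 m or distance between any of mount_1_c, mount_2_c and mount_3_c below 9 m or height (world z) of polisher above 1 m)) or (value of joint selector between 0.54 and 0.66 rad and (distance between mount_1_c and mount_2_c below 9 m or distance between any of mount_1_c, mount_2_c and mount_3_c below 9 m or height (world z) of polisher above 1 m) and ((distance between mount_1_c and mount_2_c above 9 m and height (world z) of polisher below 1 m) or (distance between mount_2_c and mount_3_c above 9 m and height (world z) of polisher below 1 m))) or (value of joint selector between 0.84 and 0.96 rad and (distance between mount_1_c and mount_2_c below 9 m or height (world z) of polisher above 1 m) and (distance between mount_2_c and mount_3_c below 9 m or height (world z) of polisher above 1 m))) and value of joint power_slide above 0.008 m and linear speed of each of cover, finished below 0.02 m/s); the robot touches nothing.
It fails at once if the power slide is switched on while the cover is not on the bowl (value of joint power_slide above 0.008 m and (horizontal distance between cover_knob and bowl_floor above 0.02 m or z of cover_knob in the frame of bowl_floor above 0.07 m)).
It fails at once if the power slide is switched on while the lever is still parked (value of joint power_slide above 0.008 m and value of joint selector below 0.2 rad).
It fails at once if a bystander (red or yellow mount, loupe, reference block) is moved by more than 20 mm (distance of any of red_c, yellow_c, loupe_c, ref_c from where it was at the start of the episode above 0.02 m).
Of mount_1, mount_2, mount_3 only 1 to 3 are there at a start; the rules pass over those that are not, and their reading is None.
At some moment in a run one of mount_0, mount_1, mount_2, mount_3 may be knocked a few centimetres aside while the robot is not near it.
Once in a run the grip may slacken for a moment while it holds something.
It also fails if it takes over 210 s, if anything falls off the work surface, if the arm or the gripper's body presses on something with over 40 N, if the wrist force passes 120 N, or if a joint passes its speed limit or range.

### The arm

A 7-joint arm with a two-finger parallel gripper is mounted at the origin on a cart in front of the work surface, level with it; the furniture and walls round the work are solid. World frame = base frame: x ahead of the robot, y to its left, z up, the work surface at z = 0. Lengths are in m, angles in rad, forces in N, time in s.
With the tool pointing down it reaches from about 0.35 to 0.775 m from the base axis. Payload 3.1 kg.
Tool frame: the origin (TCP) lies on the centre line of the jaws, within the pads' length; the fingertips stand 11 mm ahead of it and the grasp point (between the pads) lies 8 mm behind it (arm.tips_ahead is the distance from the TCP to the fingertips, in m); z points along the fingers, y is the line along which they close (so a half turn about z gives the same grasp; the last joint's range is limited). The gripper opens to 85 mm and grips with 20 to 120 N. Pads are 22 mm wide; open, the fingers measure 114 mm over their backs; the gripper's body (76 mm by 85 mm) begins 54 mm behind the grasp point. The pads swing forward as they close: fully open they stand 13 mm farther back than shut.
Start: joints at [-1.208, 0.311, 0.014, 1.512, -0.004, 1.319, -0.027], TCP at [0.217, 0.506, 0.222] pointing down, gripper open.
Joint ranges: [-2.7, 2.7], [-0.3, 1.91], [-1.27, 1.3], [0.12, 2.57], [-1.44, 4.58], [0.2, 2.03], [-3.05, 3.05]. Speed limits (rad/s): [2.79, 2.79, 3.14, 3.14, 3.14, 3.14, 3.14].

### API

Orientations are given as a rotation vector (axis times angle).
In Python, from bench import arm, snapshot, workorder, recognise, place_of gives the robot as it stands.
- The arm moves only by the shell command python3 -m jog 'ROWS' [FORCE]. ROWS is JSON, a list of rows, each a list of 3 entries, a list of its own where there are three numbers: the opening, from 0 (shut) to 1 (fully open), then the shift along the tool's x, y, z in mm, then the turn, a rotation vector about the tool's x, y, z in degrees. In form: [[hand, [dx, dy, dz], [wx, wy, wz]], ...]. A call has 1 to 8 rows; each row shifts and turns the commanded pose from where the row before left it, along the tool's axes as they then stand; what a row does not reach is not made up. A row lasts 1/12 s, in which the tool goes at most 41.7 mm and 7.16 degrees, less where a joint would pass 70% of its speed; a pose out of reach is approached as far as the arm can. A call is refused whole if a number of a shift passes 41.7 or a number of a turn 7.16, either way. A call with a gripper value outside its range is refused whole. The fingers move at their own pace and stop on an object; FORCE is the grip in N (left out, the last holds). Time passes only in rows, so rows that do not move let the fingers close. It gives the time, the measured TCP pose, the force, the opening and the grip force at its end, in the units of the state.
- arm.get_obs(): the state, without advancing time (a new reading comes with each control period).
- snapshot(name): name is "scene" or "top"; returns a dict with "img" (420x560x3 uint8, red, green, blue), "fx", "fy", "cx", "cy" (pixels), "view" (4x4, takes a point from world to camera coordinates). Camera axes: x right, y up, looking along -z (the intrinsics and any distortion apply to the point x, -y, -z); pixel columns grow to the right and rows downward; lengths in m; the calibration is good to about 2 mm. A picture is of the moment at which its call begins. There is no depth.
- workorder.job_done(): hands the job in; it is judged then, once.
Trained networks look in a picture, given as the dict that the camera call returned (one of the last four; its "shot" number tells which), for a name from the list of things; names that differ only in an ending like _2 or _b are one class to them, and where a whole thing is asked for, a point or a joint stands for the part that bears it (a point fixed in the world has none). Each returns a list of dicts, best first, with "confidence" (0 to 1); they miss things now and then, are a little off and sometimes report something else, mostly with a low value. They report only what shows in the picture. A call takes as long as a camera call.
- recognise(target, picture): "bbox" ([left, top, width, height] as shares, 0 to 1, of the picture: columns of its width, rows of its height, round what is visible of it).
- place_of(target, picture): "position" ([row, column] as shares, 0 to 1, of the picture: columns of its width, rows of its height: a listed point, or the origin of a listed thing).
The state is a dict: "time_s": time; "joints": joint angles; "dq": joint speeds; "joint_torque": joint torques, N m; "position": TCP position; "eef_rot": TCP orientation; "contact_force": force on the tool from outside, world axes, zero at the start; "wrist_torque": the same for the moment, N m; "grip_width": finger opening in m; "grip_force": force on a finger pad.
Only numpy, scipy, OpenCV 4.12 (cv2) and the standard library are available. Lean on these libraries where they do the work, as an engineer would, in place of code of your own. Each camera call takes 0.05 s, during which the arm holds its last target. There are 200 camera calls.

## Working session

There is one attempt and no reset: what is moved stays moved. The work goes in short steps, Python scripts to look and compute and a shell command to move; the robot and the scene stay as the last step left them, time stands still between calls to the robot, and variables do not carry over. Pictures are saved under pics/ and viewed, at most 14 in all, crops included, and the job is handed in when it is done.

```bash
ls; mkdir -p pics; cat > h.py <<'E'
import numpy as np, cv2
from scipy.spatial.transform import Rotation as R
from bench import arm, snapshot, workorder, recognise, place_of
def ray(s,row,col):
    V=np.array(s["view"]); h,w=s["img"].shape[:2]
    d=np.array([(col*w-s["cx"])/s["fx"],-(row*h-s["cy"])/s["fy"],-1.])
    Rm=V[:3,:3]; return -Rm.T@V[:3,3], Rm.T@d
def atz(s,rc,z):
    o,d=ray(s,*rc); return o+d*(z-o[2])/d[2]
def proj(s,p):
    V=np.array(s["view"]); c=V[:3,:3]@np.array(p)+V[:3,3]
    return s["cx"]+s["fx"]*c[0]/-c[2], s["cy"]+s["fy"]*(-c[1])/-c[2]
def st():
    o=arm.get_obs(); r=R.from_rotvec(o["eef_rot"]).as_matrix()
    print("t",round(o["time_s"],2),"pos",np.round(np.array(o["position"])*1e3,1),"x",np.round(r[:,0],3),"y",np.round(r[:,1],3),"z",np.round(r[:,2],3),"w",round(o["grip_width"]*1e3,1),"gf",o["grip_force"],"F",np.round(o["contact_force"],1)); return o
E
python3 - <<'E'
from h import *
st()
S={n:snapshot(n) for n in("scene","top")}
for n,s in S.items():
    cv2.imwrite(f"pics/{n}0.png",cv2.cvtColor(s["img"],cv2.COLOR_RGB2BGR)); print([k for k in s],s["fx"],s["fy"],s["cx"],s["cy"],np.round(ray(s,.5,.5),3))
Z=dict(bowl_floor=.082,cover_knob=.143,selector_grip=.112,lever_pivot=.108,switch_ridge=.0825,finished_c=.092,dish_in=.003,mount_0_c=.009,red_c=.0105,yellow_c=.0095,loupe_c=.017,ref_c=.0065,polisher=0)
for k,z in Z.items():
    for n,s in S.items():
        print(k,n,[(round(d["confidence"],2),np.round(atz(s,d["position"],z)[:2]*1e3,0).tolist()) for d in place_of(k,s)[:6]])
E
```

```text
pics
t 0.0 pos [216.3 504.9 220.5] x [-0.919  0.394 -0.   ] y [ 0.394  0.919 -0.002] z [-0.001 -0.002 -1.   ] w 85.8 gf 0.0 F [0.4 0.3 0.1]
['img', 'fx', 'fy', 'cx', 'cy', 'view', 'shot'] 475.03264895974286 475.03264895974286 279.12361199141617 207.83617533949388 [[-0.477 -0.793  0.653]
 [ 0.74   0.529 -0.414]]
['img', 'fx', 'fy', 'cx', 'cy', 'view', 'shot'] 464.5436942711241 464.5436942711241 278.26799874302884 213.6671262510646 [[ 0.427 -0.106  1.434]
 [ 0.055 -0.004 -0.999]]
bowl_floor scene [(0.58, [709.0, 436.0])]
bowl_floor top []
cover_knob scene [(0.98, [582.0, 297.0])]
cover_knob top [(0.67, [569.0, 294.0])]
selector_grip scene [(0.47, [532.0, 176.0])]
selector_grip top [(0.67, [537.0, 170.0]), (0.23, [551.0, 206.0])]
lever_pivot scene [(0.71, [591.0, 105.0])]
lever_pivot top [(0.92, [589.0, 117.0]), (0.43, [542.0, -359.0])]
switch_ridge scene [(0.42, [457.0, 136.0])]
switch_ridge top [(0.63, [384.0, -251.0]), (0.47, [446.0, 149.0]), (0.39, [476.0, -238.0])]
finished_c scene [(0.48, [408.0, 81.0])]
finished_c top [(0.42, [575.0, 314.0])]
dish_in scene [(0.66, [600.0, -79.0])]
dish_in top [(0.62, [607.0, -72.0])]
mount_0_c scene [(0.66, [485.0, -375.0]), (0.26, [481.0, -240.0])]
mount_0_c top [(0.51, [467.0, -381.0])]
red_c scene [(0.57, [434.0, -513.0])]
red_c top [(0.53, [427.0, -528.0])]
yellow_c scene [(0.64, [534.0, -500.0]), (0.45, [477.0, -247.0])]
yellow_c top [(0.53, [525.0, -501.0]), (0.51, [450.0, 163.0]), (0.17, [346.0, 157.0])]
loupe_c scene [(0.69, [344.0, 153.0])]
loupe_c top [(0.41, [352.0, 151.0]), (0.19, [467.0, -382.0])]
ref_c scene [(0.82, [606.0, -451.0])]
ref_c top [(0.48, [599.0, -465.0])]
polisher scene [(0.79, [561.0, 234.0])]
polisher top [(0.93, [557.0, 235.0]), (0.3, [457.0, 170.0])]
```

View pics/scene0.png

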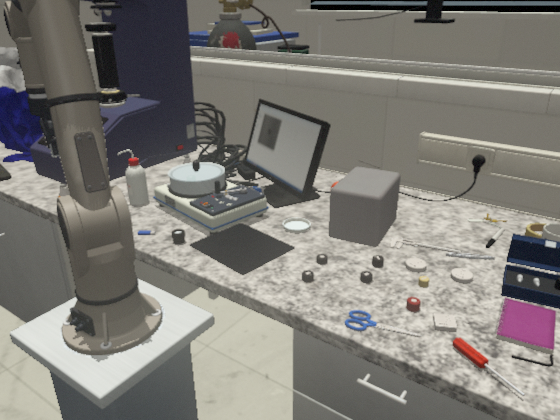

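View pics/top0.png

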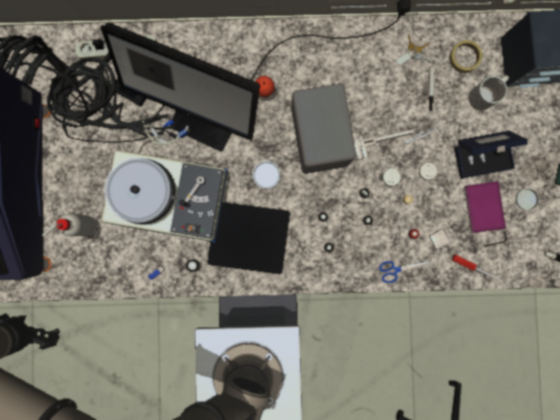

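The scene view shows the polisher at (210,195) with its cover on, the dish at (296,226), and black mounts at (308,276), (322,258), (366,277) and (378,261). The loupe is at (178,236). The top view shows the same four mounts at (323,216), (328,247), (368,220) and (364,193). I'll zoom in on these.

```bash
python3 - <<'E'
from h import *
a=cv2.imread("pics/top0.png"); b=cv2.imread("pics/scene0.png")
c1=cv2.resize(a[145:245,95:235],(560,400),interpolation=cv2.INTER_CUBIC)
c2=cv2.resize(a[180:260,310:422],(280,200),interpolation=cv2.INTER_CUBIC)
c3=cv2.resize(b[155:235,145:285],(525,300),interpolation=cv2.INTER_CUBIC)
c4=cv2.resize(b[240:315,295:435],(560,300),interpolation=cv2.INTER_CUBIC)
im=np.zeros((600,800,3),np.uint8); im[:300,:400]=cv2.resize(c1,(400,300)); im[:300,400:]=cv2.resize(c2,(400,300)); im[300:,:400]=cv2.resize(c3,(400,300)); im[300:,400:]=cv2.resize(c4,(400,300))
cv2.imwrite("pics/z1.png",im)
T=snapshot("top");S=snapshot("scene")
for nm,s,pts in(("top",T,[(323,216),(328,247),(368,220),(364,193)]),("scene",S,[(322,258),(308,276),(366,277),(378,261)])):
    for p in pts:
        x,y=p; w=s["img"][y-10:y+11,x-10:x+11].astype(float).max(2)
        m=cv2.morphologyEx((w<75).astype(np.uint8),cv2.MORPH_CLOSE,np.ones((5,5)))
        n,l,stt,ce=cv2.connectedComponentsWithStats(m); k=1+np.argmax(stt[1:,4])
        u,v=x-10+ce[k][0]+.5,y-10+ce[k][1]+.5
        print(nm,p,stt[k][2:],np.round(atz(s,(v/420,u/560),.009)*1e3,1))
E
```

```text
top (323, 216) [ 9  9 62] [ 481.6 -243.4    9. ]
top (328, 247) [ 9  9 65] [ 387.1 -259.3    9. ]
top (368, 220) [ 9  9 62] [ 467.1 -380.     9. ]
top (364, 193) [ 9  9 64] [ 550.6 -373.4    9. ]
scene (322, 258) [ 7  2 12] [ 466.6 -251.6    9. ]Traceback (most recent call last):
  File "<stdin>", line 14, in <module>
    return _wrapfunc(a, 'argmax', axis=axis, out=out, **kwds)
    return bound(*args, **kwds)
ValueError: attempt to get argmax of an empty sequence
```

View pics/z1.png

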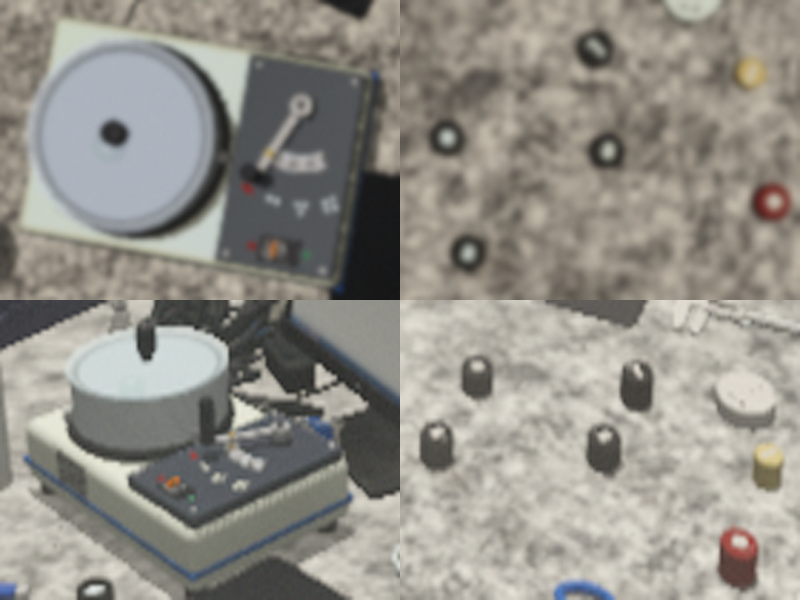

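The zoom confirms four black mounts, so the lever goes to four dots (0.90). The lever is parked beside the red dot, the switch is off, and the polisher's yaw is about -0.18. Next I'll rectify the deck plane to fix the pose.

```bash
python3 - <<'E'
from h import *
T=snapshot("top");S=snapshot("scene")
def rect(s,z,x1,y1,k,W,H):
    # out pixel (i,j): world x=x1-j/k, y=y1-i/k
    pts=[(0,0),(W,0),(W,H),(0,H)]
    src=np.float32([np.array(proj(s,(x1-j/k/1e3,y1-i/k/1e3,z)))-.5 for i,j in pts])
    M=cv2.getPerspectiveTransform(src,np.float32(pts)); return cv2.warpPerspective(s["img"],M,(W,H),flags=cv2.INTER_CUBIC)
k=2.
im=np.hstack([rect(s,.078,.70,.43,k,800,560) for s in(T,)])
x0,y0=.70,.43
im=np.ascontiguousarray(im[:,:,::-1])
yaw=-.18; bf=np.array([.575,.295]);Rz=lambda a:np.array([[np.cos(a),-np.sin(a)],[np.sin(a),np.cos(a)]])
org=bf-Rz(yaw)@[0,.06]
P=lambda l:tuple(int(v) for v in ((y0-(org+Rz(yaw)@l)[1])*1e3*k,(x0-(org+Rz(yaw)@l)[0])*1e3*k))
for a,b in(((-.103,-.164),(.103,-.164)),((.103,-.164),(.103,-.042)),((.103,-.042),(-.103,-.042)),((-.103,-.042),(-.103,-.164))): cv2.line(im,P(a),P(b),(0,255,255),1)
for i in range(0,800,100): cv2.putText(im,str(int(430-i/k)),(i,555),0,.35,(255,255,0)); cv2.line(im,(i,540),(i,545),(255,255,0))
for j in range(0,560,100): cv2.putText(im,str(int(700-j/k)),(2,j+4),0,.35,(255,255,0))
cv2.imwrite("pics/rect.png",im)
# blobs
def blob(s,u,v,r,f):
    w=s["img"][v-r:v+r+1,u-r:u+r+1].astype(float); m=f(w).astype(np.uint8)
    n,l,stt,ce=cv2.connectedComponentsWithStats(m); kk=1+np.argmax(stt[1:,4]); return stt[kk][2:].tolist(),u-r+ce[kk][0]+.5,v-r+ce[kk][1]+.5
dark=lambda w:w.max(2)<60
org_=lambda w:(w[...,0]-w[...,2]>60)&(w[...,1]-w[...,2]>10)
for n,s,u,v,r,f,z in(("knobT",T,135,189,9,dark,.150),("knobS",S,196,166,8,dark,.143),("ridgeT",T,191,228,6,org_,.0825),("ridgeS",S,206,203,5,org_,.0825),("handT",T,185,203,7,dark,.120),("handS",S,217,188,7,dark,.112)):
    try:
        b=blob(s,u,v,r,f); print(n,b,np.round(atz(s,(b[2]/420,b[1]/560),z)*1e3,1))
    except Exception as e: print(n,e)
d=recognise("dish_in",T)[0]["bbox"];print("dish",np.round(atz(T,(d[1]+d[3]/2,d[0]+d[2]/2),.013)*1e3,1), np.array(d)*[560,420,560,420])
d=recognise("dish_in",S)[0]["bbox"];print("dishS",np.round(atz(S,(d[1]+d[3]/2,d[0]+d[2]/2),.006)*1e3,1), np.array(d)*[560,420,560,420])
E
```

```text
knobT ([8, 6, 33], np.float64(135.16666666666666), np.float64(189.71212121212122)) [564.7 289.3 150. ]
knobS ([6, 5, 17], np.float64(196.2058823529412), np.float64(166.08823529411765)) [562.6 285.3 143. ]
ridgeT ([2, 4, 7], np.float64(190.92857142857142), np.float64(227.78571428571428)) [456.6 149.1  82.5]
ridgeS ([5, 3, 9], np.float64(205.72222222222223), np.float64(203.27777777777777)) [456.7 148.3  82.5]
handT ([11, 7, 47], np.float64(184.67021276595744), np.float64(203.98936170212767)) [523.7 158.6 120. ]
handS ([3, 8, 11], np.float64(217.22727272727272), np.float64(186.95454545454547)) [520.8 157.7 112. ]
dish [615.  -74.4  13. ] [252.504 163.506  29.008  22.596]
dishS [617.2 -76.9   6. ] [282.8   216.804  29.624  17.22 ]
```

View pics/rect.png

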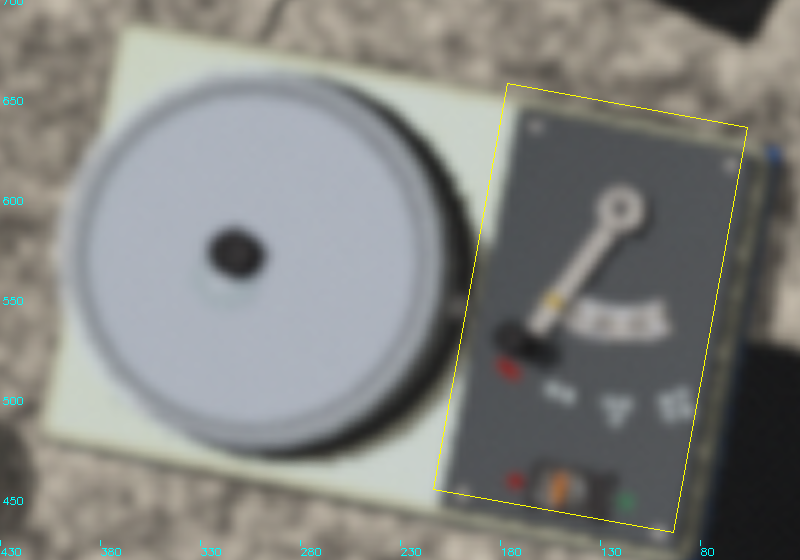

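The rectified view puts the bowl and knob centre at about (564,289), the yaw at about -0.18, the ridge at (457,149) and the pivot near (595,117) mm. The next move aligns the tool with the world axes and heads for the knob.

```bash
python3 -m jog '[[1,[0,0,-10],[0,0,-5.8]],[1,[0,0,-10],[0,0,-5.8]],[1,[0,0,-5],[0,0,-5.8]],[1,[0,0,0],[0,0,-5.8]]]' 40; python3 -c "
from h import *
st()"
```

```text
time_s: 2.03
position: [0.2169, 0.5065, 0.2482]
eef_rot: [-0.008, 3.14, 0.005]
contact_force: [-0.0, 0.1, -0.3]
grip_width: 0.0857
grip_force: 0.0
t 2.03 pos [216.9 506.5 248.2] x [-1.    -0.005 -0.001] y [-0.005  1.     0.003] z [ 0.001  0.003 -1.   ] w 85.7 gf 0.0 F [-0.   0.1 -0.3]
```

```bash
python3 -m jog '[[1,[-34,-21,0],[0,0,0]],[1,[-34,-21,0],[0,0,0]],[1,[-34,-21,0],[0,0,0]],[1,[-34,-21,0],[0,0,0]],[1,[-34,-21,0],[0,0,0]],[1,[-34,-21,0],[0,0,0]],[1,[-34,-21,0],[0,0,0]],[1,[-34,-21,0],[0,0,0]]]'; python3 -m jog '[[1,[-34,-21,0],[0,0,0]],[1,[-34,-21,0],[0,0,0]],[1,[-8,-7,20],[0,0,0]],[1,[0,0,20],[0,0,0]],[1,[0,0,0],[0,0,0]],[1,[0,0,0],[0,0,0]]]'; python3 - <<'E'
from h import *
st()
T=snapshot("top");S=snapshot("scene")
p=proj(S,(.564,.289,.143));print(p,proj(T,(.564,.289,.143)))
u,v=196,160
im=np.zeros((500,750,3),np.uint8)
im=np.hstack([cv2.resize(S["img"][110:210,130:255,::-1],(500,400),interpolation=cv2.INTER_CUBIC),cv2.resize(T["img"][150:230,100:160,::-1],(300,400),interpolation=cv2.INTER_CUBIC)])
cv2.imwrite("pics/k1.png",im)
E
```

```text
time_s: 2.7
position: [0.49, 0.3364, 0.2468]
eef_rot: [-0.001, 3.141, 0.001]
contact_force: [0.9, 0.6, 0.6]
grip_width: 0.0854
grip_force: 0.0
time_s: 3.2
position: [0.5634, 0.2887, 0.2052]
eef_rot: [0.001, -3.138, 0.002]
contact_force: [-0.7, 0.4, 0.7]
grip_width: 0.0854
grip_force: 0.0
t 3.2 pos [563.4 288.7 205.2] x [-1.    -0.001  0.004] y [-0.001  1.    -0.001] z [-0.004 -0.001 -1.   ] w 85.4 gf 0.0 F [-0.7  0.4  0.7]
(np.float64(195.69540045349217), np.float64(165.76595594595744)) (np.float64(136.06316334620408), np.float64(190.20190859229737))
```

View pics/k1.png

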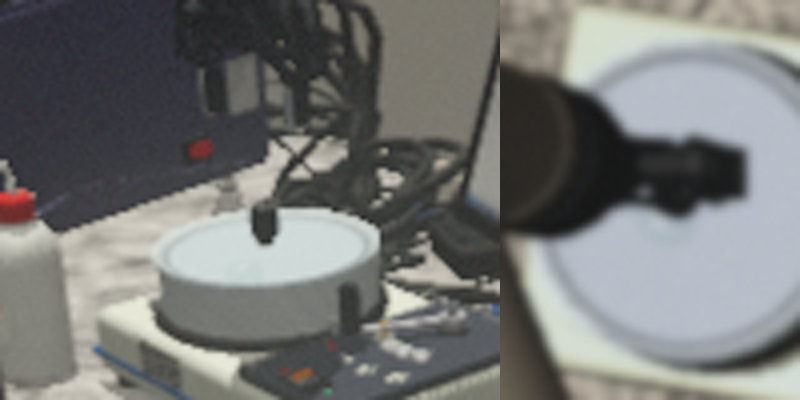

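The scene crop shows the knob at (264,222) with the open fingers above and on either side of it, and the estimates agree. Descend and grip.

```bash
python3 -m jog '[[1,[0,0,30],[0,0,0]],[1,[0,0,25],[0,0,0]],[1,[0,0,10],[0,0,0]],[1,[0,0,0],[0,0,0]],[0,[0,0,0],[0,0,0]],[0,[0,0,0],[0,0,0]],[0,[0,0,0],[0,0,0]],[0,[0,0,0],[0,0,0]]]' 60; python3 -m jog '[[0,[0,0,0],[0,0,0]],[0,[0,0,0],[0,0,0]],[0,[0,0,0],[0,0,0]],[0,[0,0,0],[0,0,0]]]'
```

```text
time_s: 3.97
position: [0.5656, 0.2892, 0.1435]
eef_rot: [-0.0, 3.139, 0.003]
contact_force: [-0.2, -0.1, -0.9]
grip_width: 0.0385
grip_force: 0.0
time_s: 4.3
position: [0.5654, 0.2898, 0.1433]
eef_rot: [-0.001, 3.139, 0.004]
contact_force: [-0.5, 0.5, 5.4]
grip_width: 0.0187
grip_force: 58.5
```

```bash
python3 -m jog '[[0,[0,0,-10],[0,0,0]],[0,[0,0,-15],[0,0,0]],[0,[0,0,-20],[0,0,0]],[0,[0,0,-20],[0,0,0]],[0,[0,0,0],[0,0,0]]]'; python3 - <<'E'
from h import *
st()
T=snapshot("top");S=snapshot("scene")
im=np.hstack([cv2.resize(S["img"][110:210,130:255,::-1],(500,400),interpolation=cv2.INTER_CUBIC),cv2.resize(T["img"][150:230,100:160,::-1],(300,400),interpolation=cv2.INTER_CUBIC)])
cv2.imwrite("pics/k2.png",im)
E
```

```text
time_s: 4.72
position: [0.5668, 0.2888, 0.2109]
eef_rot: [0.001, 3.135, 0.003]
contact_force: [1.8, 0.9, -0.2]
grip_width: 0.0184
grip_force: 58.9
t 4.72 pos [566.8 288.8 210.9] x [-1.     0.    -0.007] y [0.    1.    0.002] z [ 0.007  0.002 -1.   ] w 18.4 gf 58.880860805511475 F [ 1.8  0.9 -0.2]
```

View pics/k2.png

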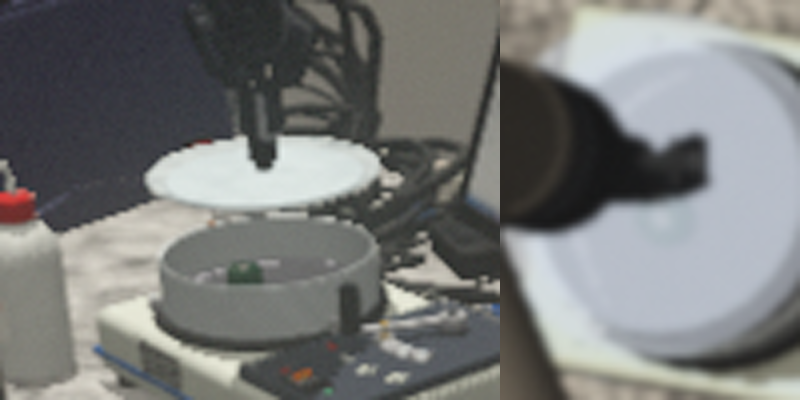

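The cover is clear of the bowl and level, and the green mount shows in the bowl at crop (245,270). Carry the cover to the mat.

```bash
python3 -m jog '[[0,[5,-16,0],[0,0,0]],[0,[10,-31,0],[0,0,0]],[0,[10,-31,0],[0,0,0]],[0,[10,-31,0],[0,0,0]],[0,[10,-31,0],[0,0,0]],[0,[10,-31,0],[0,0,0]],[0,[10,-31,0],[0,0,0]],[0,[10,-31,0],[0,0,0]]]'; python3 -m jog '[[0,[10,-31,0],[0,0,0]],[0,[10,-31,0],[0,0,0]],[0,[10,-31,20],[0,0,0]],[0,[10,-23,30],[0,0,0]],[0,[7,0,30],[0,0,0]],[0,[0,0,30],[0,0,0]],[0,[0,0,30],[0,0,0]],[0,[0,0,0],[0,0,0]]]'
```

```text
time_s: 5.48
position: [0.4872, 0.0537, 0.2045]
eef_rot: [0.0, -3.137, 0.002]
contact_force: [1.3, 0.3, -0.7]
grip_width: 0.0185
grip_force: 58.8
time_s: 6.15
position: [0.4349, -0.0599, 0.0602]
eef_rot: [-0.001, -3.125, -0.001]
contact_force: [-1.5, 0.5, -2.2]
grip_width: 0.0186
grip_force: 58.9
```

```bash
python3 -m jog '[[0,[-10,0,5],[0,0,0]],[0,[-9,0,10],[0,0,0]],[0,[0,0,5],[0,0,0]],[0,[0,0,0],[0,0,0]],[0,[0,0,0],[0,0,0]]]'; python3 -c "
from h import *
st()"
```

```text
time_s: 6.57
position: [0.4607, -0.0603, 0.0467]
eef_rot: [0.0, -3.14, -0.0]
contact_force: [0.5, 0.3, -2.2]
grip_width: 0.0192
grip_force: 59.0
t 6.57 pos [460.7 -60.3  46.7] x [-1.    -0.     0.002] y [-0.  1.  0.] z [-0.002  0.    -1.   ] w 19.2 gf 59.012911319732666 F [ 0.5  0.3 -2.2]
```

```bash
python3 -m jog '[[0,[3,0,5],[0,0,0]],[0,[2,0,4],[0,0,0]],[0,[0,0,2],[0,0,0]],[0,[0,0,0],[0,0,0]]]'; python3 -m jog '[[0,[0,0,2],[0,0,0]],[0,[0,0,0],[0,0,0]]]'
```

```text
time_s: 6.9
position: [0.4557, -0.0603, 0.0352]
eef_rot: [0.0, -3.14, -0.0]
contact_force: [-0.4, -0.5, -0.8]
grip_width: 0.0183
grip_force: 59.0
time_s: 7.07
position: [0.4566, -0.0604, 0.0335]
eef_rot: [0.0, -3.142, -0.0]
contact_force: [-0.1, -0.3, -1.5]
grip_width: 0.0184
grip_force: 59.0
```

```bash
python3 -m jog '[[0,[0,0,2],[0,0,0]],[0,[0,0,0],[0,0,0]]]';python3 -m jog '[[0.3,[0,0,0],[0,0,0]],[0.6,[0,0,0],[0,0,0]],[1,[0,0,0],[0,0,0]],[1,[0,0,0],[0,0,0]],[1,[0,0,-20],[0,0,0]],[1,[0,0,-30],[0,0,0]],[1,[0,0,-40],[0,0,0]],[1,[0,0,-40],[0,0,0]]]'
```

```text
time_s: 7.23
position: [0.4571, -0.0605, 0.0324]
eef_rot: [-0.0, 3.141, 0.0]
contact_force: [-0.5, 0.3, 5.5]
grip_width: 0.0182
grip_force: 60.7
time_s: 7.9
position: [0.4555, -0.0604, 0.1623]
eef_rot: [-0.0, -3.139, 0.0]
contact_force: [2.0, -0.2, -0.0]
grip_width: 0.0853
grip_force: 0.0
```

```bash
python3 - <<'E'
from h import *
T=snapshot("top");S=snapshot("scene")
for n,s in(("T",T),("S",S)):
    w=cv2.cvtColor(s["img"],cv2.COLOR_RGB2HSV).astype(int)
    m=((abs(w[...,0]-60)<25)&(w[...,1]>70)).astype(np.uint8)
    nn,l,stt,ce=cv2.connectedComponentsWithStats(m)
    for k in range(1,nn):
        if stt[k,4]>6: print(n,stt[k],np.round(atz(s,((ce[k][1]+.5)/420,(ce[k][0]+.5)/560),.097)*1e3,1))
    for t,z in(("finished_c",.092),("bowl_floor",.082)):
        print(n,t,[(d["confidence"],np.round(atz(s,d["position"],z)*1e3,1)) for d in place_of(t,s)[:2]])
im=np.hstack([cv2.resize(S["img"][140:240,150:310,::-1],(480,300),interpolation=cv2.INTER_CUBIC),cv2.resize(T["img"][145:245,95:200,::-1],(315,300),interpolation=cv2.INTER_CUBIC)])
cv2.imwrite("pics/b1.png",im)
E
```

```text
T [557 169   3  15  28] [ 573.8 -919.4   97. ]
T [131 190   7   8  26] [557.1 304.9  97. ]
T finished_c [(0.4, array([560.1, 317.3,  92. ]))]
T bowl_floor [(0.98, array([564.2, 291.3,  82. ])), (0.71, array([ 518.1, -474.6,   82. ]))]
S [319   5   5   5  10] [19103.1 10870.4    97. ]
S [496   6   3   4   7] [19863.1  3717.3    97. ]
S [281  49   6   3  14] [3924.5 2284.8   97. ]
S [292  49  10   4  28] [3927.5 2123.2   97. ]
S [303  51   5   3   8] [3893.7 1989.3   97. ]
S [191 176   4   3   7] [564.3 305.2  97. ]
S finished_c [(0.6, array([567.3, 314.8,  92. ]))]
S bowl_floor [(0.94, array([554.3, 285.9,  82. ])), (0.65, array([ 397.7, -104.4,   82. ]))]
```

View pics/b1.png

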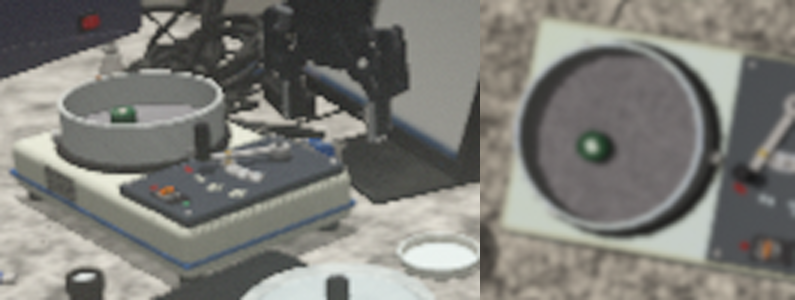

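With the cover off, the green mount in the bowl shows at top crop (594,147), which is about (557,305) mm. The bowl centre is at (564,290). The cover rests on the mat, clear of the dish.

```bash
python3 -m jog '[[1,[-9,20,-30],[0,0,0]],[1,[-9,35,0],[0,0,0]],[1,[-9,35,0],[0,0,0]],[1,[-9,35,0],[0,0,0]],[1,[-9,35,0],[0,0,0]],[1,[-9,35,0],[0,0,0]],[1,[-9,35,0],[0,0,0]],[1,[-9,35,0],[0,0,0]]]'; python3 -m jog '[[0.8,[-9,35,0],[0,0,0]],[0.7,[-9,35,0],[0,0,0]],[0.7,[-11,30,0],[0,0,0]],[0.7,[0,0,0],[0,0,0]],[0.7,[0,0,0],[0,0,0]]]'; python3 - <<'E'
from h import *
st()
E
```

```text
time_s: 8.87
position: [0.5275, 0.2059, 0.1891]
eef_rot: [0.0, -3.137, 0.003]
contact_force: [1.0, -0.2, -0.9]
grip_width: 0.0855
grip_force: 0.0
time_s: 9.28
position: [0.5558, 0.3068, 0.188]
eef_rot: [0.007, -3.136, 0.003]
contact_force: [1.2, -0.4, -0.3]
grip_width: 0.0598
grip_force: 0.0
t 9.28 pos [555.8 306.8 188. ] x [-1.    -0.005  0.005] y [-0.005  1.    -0.002] z [-0.005 -0.002 -1.   ] w 59.8 gf 0.0 F [ 1.2 -0.4 -0.3]
```

Down 92 mm, then close.

```bash
python3 -m jog '[[0.7,[-1,0,35],[0,0,0]],[0.7,[0,0,35],[0,0,0]],[0.7,[0,0,16],[0,0,0]],[0.7,[0,0,6],[0,0,0]],[0.7,[0,0,0],[0,0,0]]]' 50; python3 -m jog '[[0,[0,0,0],[0,0,0]],[0,[0,0,0],[0,0,0]],[0,[0,0,0],[0,0,0]],[0,[0,0,0],[0,0,0]],[0,[0,0,0],[0,0,0]],[0,[0,0,0],[0,0,0]]]' 50;python3 -m jog '[[0,[0,0,-10],[0,0,0]],[0,[0,0,-20],[0,0,0]],[0,[0,0,-30],[0,0,0]],[0,[0,0,-30],[0,0,0]],[0,[0,0,0],[0,0,0]]]'
```

```text
time_s: 9.7
position: [0.557, 0.3018, 0.0968]
eef_rot: [-0.003, -3.137, 0.006]
contact_force: [0.5, 0.7, 0.4]
grip_width: 0.0596
grip_force: 0.0
time_s: 10.2
position: [0.5589, 0.3049, 0.1003]
eef_rot: [-0.0, 3.141, 0.001]
contact_force: [0.3, 0.7, -0.4]
grip_width: 0.0001
grip_force: 0.0
time_s: 10.62
position: [0.5626, 0.3067, 0.1981]
eef_rot: [-0.0, 3.129, 0.011]
contact_force: [1.8, 1.4, 1.1]
grip_width: -0.0001
grip_force: 0.0
```

```bash
python3 - <<'E'
from h import *
T=snapshot("top");S=snapshot("scene")
im=np.hstack([cv2.resize(S["img"][110:210,130:255,::-1],(500,400),interpolation=cv2.INTER_CUBIC),cv2.resize(T["img"][150:230,100:160,::-1],(300,400),interpolation=cv2.INTER_CUBIC)])
cv2.imwrite("pics/b2.png",im)
E
```

```text
(no output)
```

View pics/b2.png

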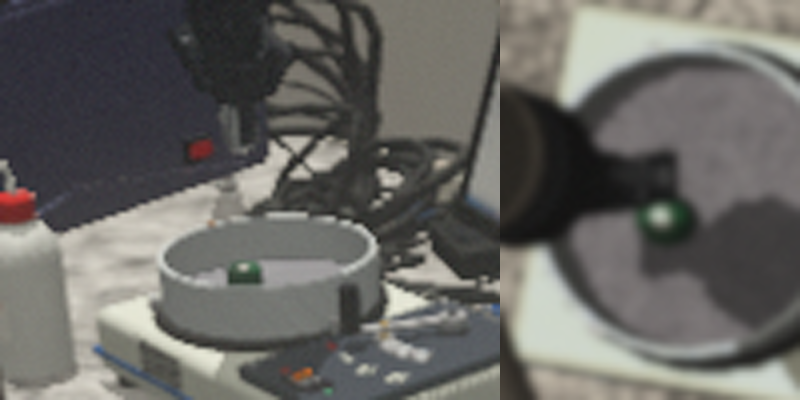

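The mount is untouched, at top crop (667,220), while the fingertips show around (660,175). I'll check the camera-to-tool consistency.

```bash
python3 - <<'E'
from h import *
o=st()
T=snapshot("top");S=snapshot("scene")
print(arm.tips_ahead,T["view"])
tip=np.array(o["position"])+R.from_rotvec(o["eef_rot"]).as_matrix()[:,2]*arm.tips_ahead
for n,s,(u0,v0,u1,v1) in(("T",T,(95,145,175,225)),("S",S,(150,110,230,190))):
    im=cv2.resize(s["img"][v0:v1,u0:u1,::-1],(400,400),interpolation=cv2.INTER_CUBIC)
    for p,c in((tip,(0,0,255)),(np.array(o["position"])-[0,0,-.06],(0,255,255)),((.557,.305,.102),(255,255,0)),((.557,.305,.082),(255,0,255)),((.564,.289,.12),(0,255,0))):
        u,v=proj(s,p); cv2.circle(im,(int((u-u0)*5),int((v-v0)*5)),3,c,-1); print(n,u,v)
    globals()["i"+n]=im
cv2.imwrite("pics/c1.png",np.hstack([iT,iS]))
E
```

```text
t 10.72 pos [559.9 305.3 192.4] x [-1.    -0.    -0.004] y [-0.     1.     0.002] z [ 0.004  0.002 -1.   ] w -0.0 gf 0.0 F [-0.7 -0.8 -0.5]
0.011 [[-2.52952020e-02 -9.99679529e-01 -9.96165206e-04 -9.34147905e-02]
 [ 9.98566279e-01 -2.53140328e-02  4.71655274e-02 -4.97155700e-01]
 [-4.71756291e-02  1.98324561e-04  9.98886591e-01 -1.41230140e+00]
 [ 0.00000000e+00  0.00000000e+00  0.00000000e+00  1.00000000e+00]]
T 125.70370721098922 190.45781052914714
T 116.5677442340064 187.77834402165686
T 134.90159124748578 194.15722745206392
T 137.01965975414728 194.7675525108176
T 138.54819063583568 190.99269818133675
S 190.2500489731476 153.9849332348828
S 188.34991878571122 132.67807743442665
S 191.71540230052776 177.16903015225014
S 192.2188830795157 182.796243347938
S 196.25741237902696 172.38417271538384
```

View pics/c1.png

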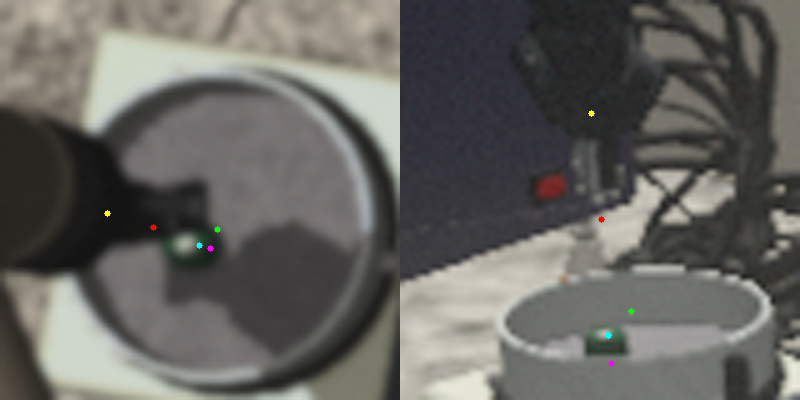

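The camera and tool agree in x and y, but in the scene view the visible fingertips (crop 595,205) sit about 9 mm higher than computed. The first close passed just over the mount, so I'll try again lower.

```bash
python3 -m jog '[[0.7,[2,0,0],[0,0,0]],[0.7,[0,0,0],[0,0,0]],[0.7,[0,0,0],[0,0,0]],[0.7,[0,0,35],[0,0,0]],[0.7,[0,0,35],[0,0,0]],[0.7,[0,0,20],[0,0,0]],[0.7,[0,0,10],[0,0,0]],[0.7,[0,0,0],[0,0,0]]]' 50; python3 -m jog '[[0,[0,0,2],[0,0,0]],[0,[0,0,0],[0,0,0]],[0,[0,0,0],[0,0,0]],[0,[0,0,0],[0,0,0]],[0,[0,0,0],[0,0,0]],[0,[0,0,0],[0,0,0]]]' 50
```

```text
time_s: 11.48
position: [0.5544, 0.3034, 0.0862]
eef_rot: [0.0, -3.136, 0.005]
contact_force: [-0.5, 0.4, 0.3]
grip_width: 0.0599
grip_force: 0.0
time_s: 11.98
position: [0.5581, 0.3055, 0.0899]
eef_rot: [-0.0, 3.138, 0.004]
contact_force: [0.6, 0.1, 6.5]
grip_width: 0.0262
grip_force: 38.9
```

```bash
python3 -m jog '[[0,[0,0,-10],[0,0,0]],[0,[0,0,-25],[0,0,0]],[0,[0,0,-35],[0,0,0]],[0,[0,-10,-35],[0,0,0]],[0,[-3,-30,0],[0,0,0]],[0,[-5,-35,0],[0,0,0]],[0,[-5,-35,0],[0,0,0]],[0,[-6,-35,0],[0,0,0]]]'; python3 -m jog '[[0,[-6,-35,0],[0,0,0]],[0,[-6,-35,0],[0,0,0]],[0,[-6,-35,0],[0,0,0]],[0,[-6,-35,0],[0,0,0]],[0,[-6,-35,0],[0,0,0]],[0,[-6,-35,0],[0,0,0]],[0,[-3,-25,0],[0,0,0]],[0,[0,0,0],[0,0,0]]]'; python3 - <<'E'
from h import *
st()
T=snapshot("top");S=snapshot("scene")
for s in(T,S):
    d=recognise("dish_in",s)[0]["bbox"];print("dish",np.round(atz(s,(d[1]+d[3]/2,d[0]+d[2]/2),.009)*1e3,1),[np.round(atz(s,d["position"],.003)*1e3,1) for d in place_of("dish_in",s)[:1]])
E
```

```text
time_s: 12.65
position: [0.5753, 0.1583, 0.1932]
eef_rot: [-0.002, 3.141, -0.0]
contact_force: [-0.8, -0.3, 0.4]
grip_width: 0.0257
grip_force: 49.1
time_s: 13.32
position: [0.6138, -0.0861, 0.1929]
eef_rot: [-0.019, -3.141, 0.012]
contact_force: [-0.1, -0.8, -0.8]
grip_width: 0.0255
grip_force: 49.2
t 13.32 pos [613.8 -86.1 192.9] x [-1.     0.012  0.   ] y [ 0.012  1.    -0.008] z [-0.001 -0.008 -1.   ] w 25.5 gf 49.18467879295349 F [-0.1 -0.8 -0.8]Traceback (most recent call last):
  File "<stdin>", line 5, in <module>
IndexError: list index out of range
```

```bash
python3 -m jog '[[0,[0,0,30],[0,0,0]],[0,[0,0,35],[0,0,0]],[0,[0,0,35],[0,0,0]],[0,[0,0,35],[0,0,0]],[0,[0,0,20],[0,0,0]],[0,[0,0,10],[0,0,0]],[0,[0,0,0],[0,0,0]]]';python3 -m jog '[[0,[0,0,8],[0,0,0]],[0,[0,0,4],[0,0,0]],[0,[0,0,0],[0,0,0]]]'
```

```text
time_s: 14.05
position: [0.6125, -0.0726, 0.0249]
eef_rot: [0.005, -3.136, -0.003]
contact_force: [0.2, 0.1, -0.8]
grip_width: 0.0254
grip_force: 49.2
time_s: 14.3
position: [0.6154, -0.0751, 0.0163]
eef_rot: [-0.001, 3.14, 0.0]
contact_force: [-0.2, 0.3, -0.7]
grip_width: 0.0255
grip_force: 49.2
```

```bash
python3 - <<'E'
from h import *
o=st();T=snapshot("top");S=snapshot("scene")
st()
im=np.hstack([cv2.resize(S["img"][180:260,250:350,::-1],(400,320),interpolation=cv2.INTER_CUBIC),cv2.resize(T["img"][130:210,215:315,::-1],(400,320),interpolation=cv2.INTER_CUBIC)])
cv2.imwrite("pics/d1.png",im)
E
```

```text
t 14.3 pos [615.4 -75.1  16.3] x [-1.    -0.001 -0.001] y [-0.001  1.     0.   ] z [ 0.001  0.    -1.   ] w 25.5 gf 49.19284701347351 F [-0.2  0.3 -0.7]
t 14.4 pos [615.6 -75.4  16.8] x [-1.    -0.    -0.002] y [-0.  1. -0.] z [ 0.002 -0.    -1.   ] w 25.1 gf 49.19461369514465 F [1.1 0.5 0. ]
```

View pics/d1.png

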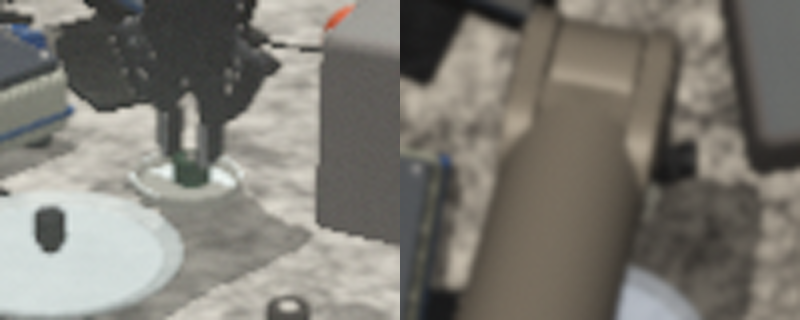

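The green mount hangs over the middle of the dish, at scene crop (190,170). Lower it a little and release.

```bash
python3 -m jog '[[0,[0,0,4],[0,0,0]],[0,[0,0,2],[0,0,0]],[0,[0,0,0],[0,0,0]]]'; python3 -m jog '[[0.25,[0,0,0],[0,0,0]],[0.45,[0,0,0],[0,0,0]],[0.5,[0,0,0],[0,0,0]],[0.5,[0,0,0],[0,0,0]],[0.5,[0,0,-10],[0,0,0]],[0.5,[0,0,-30],[0,0,0]],[0.7,[0,0,-40],[0,0,0]],[0.7,[0,0,-40],[0,0,0]]]'
```

```text
time_s: 14.65
position: [0.6156, -0.0756, 0.011]
eef_rot: [0.0, 3.139, -0.0]
contact_force: [-1.4, -0.1, 5.4]
grip_width: 0.0254
grip_force: 50.4
time_s: 15.32
position: [0.6135, -0.0752, 0.1303]
eef_rot: [0.0, -3.139, -0.0]
contact_force: [1.5, 0.4, 0.8]
grip_width: 0.0598
grip_force: 0.0
```

```bash
cat > m.py <<'E'
from h import *
o=st();T=snapshot("top");S=snapshot("scene")
def blobs(T):
    x0,y0,x1,y1=285,165,405,275
    w=T["img"][y0:y1,x0:x1].max(2)
    m=cv2.morphologyEx((w<70).astype(np.uint8),cv2.MORPH_CLOSE,cv2.getStructuringElement(cv2.MORPH_ELLIPSE,(5,5)))
    n,l,q,ce=cv2.connectedComponentsWithStats(m)
    for k in range(1,n):
        if q[k,4]>25: print("blob",q[k,2:].tolist(),np.round(ce[k]+[x0,y0]),np.round(atz(T,((ce[k][1]+y0+.5)/420,(ce[k][0]+x0+.5)/560),.012)[:2]*1e3,1))
blobs(T)
for n,s in(("T",T),("S",S)):
    print(n,[(round(d["confidence"],2),np.round(atz(s,d["position"],.009)[:2]*1e3).tolist()) for d in place_of("mount_0_c",s)])
E
python3 m.py
```

```text
t 15.32 pos [613.5 -75.2 130.3] x [-1.    -0.     0.003] y [-0.  1.  0.] z [-0.003  0.    -1.   ] w 59.8 gf 0.0 F [1.5 0.4 0.8]
blob [6, 6, 28] [287. 167.] [ 636.4 -138.7]
blob [45, 8, 220] [319. 167.] [ 632.5 -236.2]
blob [11, 14, 71] [289. 191.] [ 561.  -142.6]
blob [9, 9, 50] [364. 193.] [ 549.7 -372. ]
blob [8, 9, 33] [322. 217.] [ 480.8 -242.3]
blob [9, 8, 36] [367. 220.] [ 466.7 -378.8]
blob [17, 25, 96] [294. 247.] [ 389.6 -153.6]
blob [8, 9, 40] [328. 247.] [ 387.  -257.7]
blob [5, 14, 36] [299. 268.] [ 325.8 -165.7]
T [(0.5, [475.0, -375.0]), (0.28, [458.0, -62.0])]
S [(0.64, [486.0, -379.0])]
```

```bash
python3 -m jog '[[0.8,[22,-28,0],[0,0,0]],[0.8,[22,-28,0],[0,0,0]],[0.8,[22,-28,0],[0,0,0]],[0.8,[22,-28,0],[0,0,0]],[0.8,[22,-28,20],[0,0,0]],[0.8,[22,-28,30],[0,0,0]],[0.8,[0,0,20],[0,0,0]],[0.8,[0,0,0],[0,0,0]]]'; python3 - <<'E'
from h import *
st()
E
```

```text
time_s: 16.18
position: [0.4779, -0.2406, 0.0572]
eef_rot: [-0.009, -3.129, -0.007]
contact_force: [-0.2, 1.1, -1.1]
grip_width: 0.0682
grip_force: 0.0
t 16.18 pos [ 477.9 -240.6   57.2] x [-1.     0.006  0.013] y [0.006 1.    0.004] z [-0.013  0.004 -1.   ] w 68.2 gf 0.0 F [-0.2  1.1 -1.1]
```

```bash
python3 -m jog '[[0.8,[0,0,25],[0,0,0]],[0.8,[0,0,18],[0,0,0]],[0.8,[0,0,8],[0,0,0]],[0.8,[0,0,0],[0,0,0]]]' 50; python3 -m jog '[[0,[0,0,0],[0,0,0]],[0,[0,0,0],[0,0,0]],[0,[0,0,0],[0,0,0]],[0,[0,0,0],[0,0,0]],[0,[0,0,0],[0,0,0]],[0,[0,0,0],[0,0,0]]]' 50
```

```text
time_s: 16.52
position: [0.4838, -0.2381, 0.0097]
eef_rot: [0.004, -3.137, -0.005]
contact_force: [0.1, 0.8, -0.6]
grip_width: 0.0682
grip_force: 0.0
time_s: 17.02
position: [0.4854, -0.2406, 0.0123]
eef_rot: [-0.0, 3.141, -0.0]
contact_force: [-0.0, 0.0, -0.6]
grip_width: -0.0001
grip_force: 0.0
```

```bash
python3 -m jog '[[0.8,[0,0,0],[0,0,0]],[0.8,[0,0,0],[0,0,0]],[0.8,[0,0,3],[0,0,0]],[0.8,[0,0,0],[0,0,0]]]'; python3 -c "
from h import *
st()
T=snapshot('top');S=snapshot('scene')
print(st()['position'])
u,v=proj(S,(.4815,-.243,.009));print(u,v)
cv2.imwrite('pics/a1.png',cv2.resize(S['img'][220:300,280:400,::-1],(720,480),interpolation=cv2.INTER_CUBIC))"
```

```text
time_s: 17.35
position: [0.4846, -0.2402, 0.0082]
eef_rot: [0.0, -3.141, -0.001]
contact_force: [0.8, 0.0, 0.0]
grip_width: 0.0482
grip_force: 0.0
t 17.35 pos [ 484.6 -240.2    8.2] x [-1.    -0.     0.001] y [-0.  1.  0.] z [-0.001  0.    -1.   ] w 48.2 gf 0.0 F [0.8 0.  0. ]
t 17.45 pos [ 484.8 -240.3    8.5] x [-1.    -0.     0.001] y [-0.  1.  0.] z [-0.001  0.    -1.   ] w 62.8 gf 0.0 F [-0.3  0.6 -0.5]
[ 0.48480868 -0.240305    0.00845872]
321.5815150460164 258.69112956802513
```

View pics/a1.png

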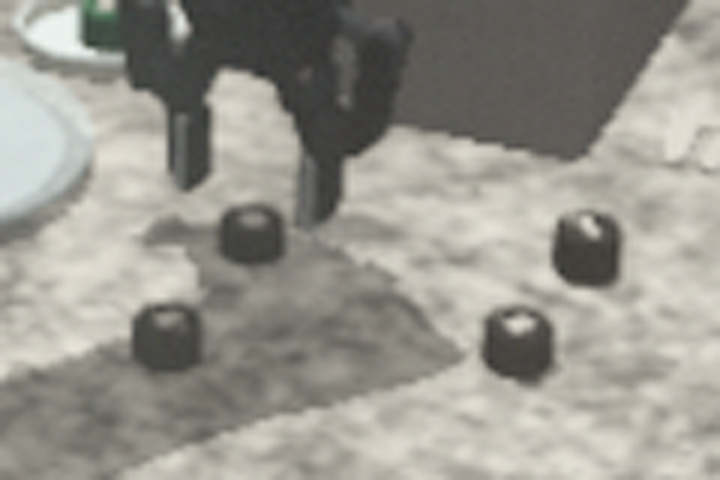

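The fingertips at crop (190,188) and (318,225) appear beyond or above the mount at (252,235). I'll solve for which offset explains that.

```bash
python3 - <<'E'
from h import *
from scipy.optimize import least_squares
S=snapshot("scene")
obs=[(280+190/6,220+188/6),(280+318/6,220+225/6)]
def f(p,half=.038):
    return np.ravel([np.array(proj(S,(p[0],p[1]+sg*half,p[2])))-o for sg,o in zip((1,-1),obs)])
for half in(.032,.038,.043):
    r=least_squares(f,[.48,-.24,.01],args=(half,),x_scale=.01);print(half,np.round(r.x*1e3,1),np.round(r.fun,2))
for x in(.4848,.50,.51):
  for z in(.005,.015,.022): print(x,z,np.round(f((x,-.2403,z)),1))
E
```

```text
0.032 [ 469.2 -251.5   30.8] [ 0.13 -0.39 -0.13  0.38]
0.038 [ 646.6 -149.8  -85.9] [ 0.13 -0.39 -0.13  0.38]
0.043 [ 794.4  -65.2 -183.2] [ 0.13 -0.39 -0.13  0.38]
0.4848 0.005 [-2.4  3.8  0.7  5.9]
0.4848 0.015 [-2.3  0.6  0.9  2.6]
0.4848 0.022 [-2.3 -1.7  1.   0.2]
0.5 0.005 [0.6 1.5 3.6 3.4]
0.5 0.015 [ 0.6 -1.7  3.7  0.2]
0.5 0.022 [ 0.7 -3.9  3.8 -2.1]
0.51 0.005 [2.5 0.  5.4 1.8]
0.51 0.015 [ 2.6 -3.1  5.5 -1.4]
0.51 0.022 [ 2.6 -5.4  5.7 -3.7]
```

A height offset fits: the tips sit about 10 mm higher than nominal. I'll go lower, watching the force.

```bash
python3 -m jog '[[0.8,[3,-2,4],[0,0,0]],[0.8,[0,0,3],[0,0,0]],[0.8,[0,0,2],[0,0,0]],[0.8,[0,0,0],[0,0,0]]]'; python3 -m jog '[[0,[0,0,0],[0,0,0]],[0,[0,0,0],[0,0,0]],[0,[0,0,0],[0,0,0]],[0,[0,0,0],[0,0,0]],[0,[0,0,0],[0,0,0]],[0,[0,0,0],[0,0,0]]]' 50
```

```text
time_s: 17.83
position: [0.4814, -0.2422, -0.001]
eef_rot: [-0.0, -3.14, -0.001]
contact_force: [-0.7, 0.3, -0.2]
grip_width: 0.0684
grip_force: 0.0
time_s: 18.33
position: [0.4824, -0.2426, 0.0002]
eef_rot: [-0.0, 3.141, -0.0]
contact_force: [-0.1, -0.1, 3.0]
grip_width: 0.0269
grip_force: 49.1
```

```bash
python3 -m jog '[[0,[0,0,-10],[0,0,0]],[0,[0,0,-40],[0,0,0]],[0,[0,0,-40],[0,0,0]],[0,[0,10,-40],[0,0,0]],[0,[-5,25,-40],[0,0,0]],[0,[-9,38,-10],[0,0,0]],[0,[-9,38,0],[0,0,0]],[0,[-9,38,0],[0,0,0]]]'; python3 -m jog '[[0,[-9,38,0],[0,0,0]],[0,[-9,38,0],[0,0,0]],[0,[-9,38,0],[0,0,0]],[0,[-9,38,0],[0,0,0]],[0,[-9,38,0],[0,0,0]],[0,[-9,38,0],[0,0,0]],[0,[-9,38,0],[0,0,0]],[0,[-9,38,0],[0,0,0]]]';python3 -m jog '[[0,[-9,38,0],[0,0,0]],[0,[-9,38,0],[0,0,0]],[0,[0,3,0],[0,0,0]],[0,[0,0,0],[0,0,0]],[0,[0,0,0],[0,0,0]]]'; python3 -c "
from h import *
st()"
```

```text
time_s: 19.0
position: [0.5144, -0.0955, 0.1772]
eef_rot: [0.003, 3.137, -0.001]
contact_force: [0.3, 0.4, -1.0]
grip_width: 0.0268
grip_force: 49.3
time_s: 19.67
position: [0.5853, 0.2092, 0.1753]
eef_rot: [-0.0, 3.141, -0.0]
contact_force: [1.0, 0.4, 0.2]
grip_width: 0.0269
grip_force: 49.3
time_s: 20.08
position: [0.6031, 0.2858, 0.1746]
eef_rot: [0.001, -3.141, 0.003]
contact_force: [0.1, -1.5, -0.5]
grip_width: 0.0268
grip_force: 49.4
t 20.08 pos [603.1 285.8 174.6] x [-1.    -0.001  0.   ] y [-0.001  1.    -0.002] z [-0.    -0.002 -1.   ] w 26.8 gf 49.35344696044922 F [ 0.1 -1.5 -0.5]
```

```bash
python3 -m jog '[[0,[0,3,30],[0,0,0]],[0,[0,0,30],[0,0,0]],[0,[0,0,16],[0,0,0]],[0,[0,0,8],[0,0,0]],[0,[0,0,0],[0,0,0]],[0,[0,0,3],[0,0,0]],[0,[0,0,0],[0,0,0]]]'; python3 -m jog '[[0,[0,0,3],[0,0,0]],[0,[0,0,0],[0,0,0]]]'
```

```text
time_s: 20.67
position: [0.6046, 0.289, 0.0896]
eef_rot: [0.002, 3.139, 0.001]
contact_force: [-0.3, -0.6, 0.1]
grip_width: 0.0267
grip_force: 49.3
time_s: 20.83
position: [0.604, 0.2897, 0.0859]
eef_rot: [-0.0, 3.14, 0.001]
contact_force: [-0.1, 0.2, -0.7]
grip_width: 0.0264
grip_force: 49.3
```

```bash
python3 -m jog '[[0,[0,0,2.5],[0,0,0]],[0,[0,0,0],[0,0,0]]]'; python3 -m jog '[[0.25,[0,0,0],[0,0,0]],[0.45,[0,0,0],[0,0,0]],[0.5,[0,0,0],[0,0,0]],[0.5,[0,0,0],[0,0,0]],[0.5,[0,0,-15],[0,0,0]],[0.5,[0,0,-35],[0,0,0]],[0.8,[0,-10,-40],[0,0,0]],[0.8,[5,-38,0],[0,0,0]]]';  python3 -m jog '[[0.8,[5,-39,0],[0,0,0]],[0.8,[5,-39,0],[0,0,0]],[0.8,[5,-39,0],[0,0,0]],[0.8,[5,-39,0],[0,0,0]],[0.8,[5,-39,0],[0,0,0]],[0.8,[5,-39,0],[0,0,0]],[0.8,[5,-39,0],[0,0,0]],[0.8,[5,-39,0],[0,0,0]]]'; python3 m.py
```

```text
time_s: 21.0
position: [0.6033, 0.2896, 0.0824]
eef_rot: [-0.001, 3.142, 0.0]
contact_force: [-0.7, 0.2, -1.6]
grip_width: 0.0271
grip_force: 49.4
time_s: 21.67
position: [0.6022, 0.2529, 0.1816]
eef_rot: [-0.019, 3.126, 0.023]
contact_force: [1.4, 1.9, 2.5]
grip_width: 0.0659
grip_force: 0.0
time_s: 22.33
position: [0.558, -0.0722, 0.1729]
eef_rot: [-0.001, 3.141, 0.0]
contact_force: [0.2, 0.2, 0.4]
grip_width: 0.0683
grip_force: 0.0
t 22.33 pos [558.  -72.2 172.9] x [-1.    -0.    -0.001] y [-0.  1.  0.] z [ 0.001  0.    -1.   ] w 68.3 gf 0.0 F [0.2 0.2 0.4]
blob [45, 8, 220] [319. 167.] [ 632.5 -236.2]
blob [7, 12, 66] [288. 184.] [ 583.8 -139.1]
blob [9, 9, 50] [364. 193.] [ 549.7 -372. ]
blob [9, 16, 44] [308. 213.] [ 492.1 -197.5]
blob [9, 8, 36] [367. 220.] [ 466.7 -378.8]
blob [21, 25, 144] [297. 249.] [ 385.1 -160.6]
blob [9, 9, 42] [329. 247.] [ 387.2 -258.3]
blob [9, 14, 71] [300. 268.] [ 326.2 -169.7]
T [(0.63, [478.0, -386.0]), (0.63, [415.0, -526.0])]
S [(0.51, [470.0, -386.0])]
```

```bash
python3 -m jog '[[0.8,[28,-31,0],[0,0,0]],[0.8,[28,-31,0],[0,0,0]],[0.8,[28,-31,0],[0,0,0]],[0.8,[28,-31,0],[0,0,0]],[0.8,[28,-31,30],[0,0,0]],[0.8,[29,-31,40],[0,0,0]],[0.8,[0,0,40],[0,0,0]],[0.8,[0,0,0],[0,0,0]]]'; python3 -m jog '[[0.8,[0,0,30],[0,0,0]],[0.8,[0,0,0],[0,0,0]],[0.8,[0,0,0],[0,0,0]]]'; python3 m.py
```

```text
time_s: 23.2
position: [0.3977, -0.2383, 0.0738]
eef_rot: [-0.002, -3.13, -0.01]
contact_force: [-2.0, 1.4, -1.4]
grip_width: 0.0681
grip_force: 0.0
time_s: 23.45
position: [0.4043, -0.2391, 0.0496]
eef_rot: [0.007, -3.14, -0.003]
contact_force: [0.4, -0.0, 0.6]
grip_width: 0.0682
grip_force: 0.0
t 23.45 pos [ 404.3 -239.1   49.6] x [-1.    -0.004  0.001] y [-0.004  1.     0.002] z [-0.001  0.002 -1.   ] w 68.2 gf 0.0 F [ 0.4 -0.   0.6]
blob [45, 8, 220] [319. 167.] [ 632.5 -236.2]
blob [9, 8, 36] [367. 220.] [ 466.7 -378.8]
blob [28, 30, 157] [318. 240.] [ 410.5 -226.8]
T [(0.47, [471.0, -375.0]), (0.16, [613.0, 314.0])]
S [(0.45, [478.0, -380.0])]
```

```bash
python3 -m jog '[[0.8,[9,-10,0],[0,0,0]],[0.8,[8,-9,0],[0,0,0]],[0.8,[0,0,10],[0,0,0]],[0.8,[0,0,0],[0,0,0]],[0.8,[0,0,0],[0,0,0]]]'; python3 -c "
from h import *
st()"
```

```text
time_s: 24.07
position: [0.3867, -0.2595, 0.0393]
eef_rot: [0.001, -3.141, -0.002]
contact_force: [-0.1, -0.5, 1.0]
grip_width: 0.068
grip_force: 0.0
t 24.07 pos [ 386.7 -259.5   39.3] x [-1.    -0.001  0.   ] y [-0.001  1.     0.001] z [-0.     0.001 -1.   ] w 68.0 gf 0.0 F [-0.1 -0.5  1. ]
```

```bash
python3 -m jog '[[0.8,[0,0,20],[0,0,0]],[0.8,[0,1,13],[0,0,0]],[0.8,[0,0,6],[0,0,0]],[0.8,[0,0,0],[0,0,0]]]';  python3 -m jog '[[0,[0,0,0],[0,0,0]],[0,[0,0,0],[0,0,0]],[0,[0,0,0],[0,0,0]],[0,[0,0,0],[0,0,0]],[0,[0,0,0],[0,0,0]],[0,[0,0,0],[0,0,0]]]' 50
```

```text
time_s: 24.4
position: [0.3859, -0.2579, -0.0007]
eef_rot: [0.003, -3.139, -0.003]
contact_force: [0.2, -0.2, -0.0]
grip_width: 0.0681
grip_force: 0.0
time_s: 24.9
position: [0.3873, -0.2599, 0.0017]
eef_rot: [-0.0, 3.14, -0.001]
contact_force: [-0.2, 0.1, 5.9]
grip_width: 0.027
grip_force: 48.9
```

```bash
python3 -m jog '[[0,[0,0,-10],[0,0,0]],[0,[0,0,-40],[0,0,0]],[0,[0,0,-40],[0,0,0]],[0,[-5,10,-40],[0,0,0]],[0,[-9,25,-40],[0,0,0]],[0,[-9,36,-10],[0,0,0]],[0,[-9,36,0],[0,0,0]],[0,[-9,36,0],[0,0,0]]]'; python3 -m jog '[[0,[-9,36,0],[0,0,0]],[0,[-9,36,0],[0,0,0]],[0,[-9,36,0],[0,0,0]],[0,[-9,36,0],[0,0,0]],[0,[-9,36,0],[0,0,0]],[0,[-9,36,0],[0,0,0]],[0,[-9,36,0],[0,0,0]],[0,[-9,36,0],[0,0,0]]]';python3 -m jog '[[0,[-9,36,0],[0,0,0]],[0,[-9,36,0],[0,0,0]],[0,[-6,36,0],[0,0,0]],[0,[0,10,0],[0,0,0]],[0,[0,0,0],[0,0,0]],[0,[0,0,0],[0,0,0]]]'; python3 -c "
from h import *
st()"
```

```text
time_s: 25.57
position: [0.4272, -0.1189, 0.1775]
eef_rot: [0.003, 3.137, -0.001]
contact_force: [0.7, 0.5, -0.8]
grip_width: 0.0268
grip_force: 49.3
time_s: 26.23
position: [0.4981, 0.1697, 0.1759]
eef_rot: [0.0, 3.141, -0.0]
contact_force: [0.8, -0.5, -0.6]
grip_width: 0.0269
grip_force: 49.3
time_s: 26.73
position: [0.5217, 0.286, 0.1752]
eef_rot: [0.002, -3.141, 0.002]
contact_force: [0.4, -1.0, -0.2]
grip_width: 0.0271
grip_force: 49.4
t 26.73 pos [521.7 286.  175.2] x [-1.    -0.001  0.   ] y [-0.001  1.    -0.002] z [-0.    -0.002 -1.   ] w 27.1 gf 49.370264410972595 F [ 0.4 -1.  -0.2]
```

```bash
python3 -m jog '[[0,[-2,3,30],[0,0,0]],[0,[0,0,30],[0,0,0]],[0,[0,0,16],[0,0,0]],[0,[0,0,8],[0,0,0]],[0,[0,0,5],[0,0,0]],[0,[0,0,2.5],[0,0,0]],[0,[0,0,0],[0,0,0]]]'; python3 -c "
from h import *
st()"
```

```text
time_s: 27.32
position: [0.5248, 0.2887, 0.0846]
eef_rot: [0.002, 3.14, 0.0]
contact_force: [0.3, -0.4, 0.4]
grip_width: 0.0264
grip_force: 49.4
t 27.32 pos [524.8 288.7  84.6] x [-1.     0.001 -0.001] y [0.001 1.    0.   ] z [ 0.001  0.    -1.   ] w 26.4 gf 49.37378704547882 F [ 0.3 -0.4  0.4]
```

```bash
python3 -m jog '[[0,[0,0,1],[0,0,0]],[0.25,[0,0,0],[0,0,0]],[0.45,[0,0,0],[0,0,0]],[0.5,[0,0,0],[0,0,0]],[0.5,[0,0,0],[0,0,0]],[0.5,[0,0,-15],[0,0,0]],[0.5,[0,0,-35],[0,0,0]],[0.8,[0,-10,-40],[0,0,0]]]';  python3 -m jog '[[0.8,[3,-30,0],[0,0,0]],[0.8,[3,-38,0],[0,0,0]],[0.8,[3,-38,0],[0,0,0]],[0.8,[3,-38,0],[0,0,0]],[0.8,[3,-38,0],[0,0,0]],[0.8,[3,-38,0],[0,0,0]],[0.8,[3,-38,0],[0,0,0]],[0.8,[3,-38,0],[0,0,0]]]'; python3 -m jog '[[0.8,[4,-38,0],[0,0,0]],[0.8,[4,-38,0],[0,0,0]],[0.8,[4,-38,0],[0,0,0]],[0.8,[4,-38,0],[0,0,0]],[0.8,[4,-38,0],[0,0,0]],[0.8,[4,-38,0],[0,0,0]],[0.8,[4,-38,0],[0,0,0]],[0.8,[4,-38,0],[0,0,0]]]'; python3 -m jog '[[0.8,[2,-38,0],[0,0,0]],[0.8,[0,0,0],[0,0,0]],[0.8,[0,0,0],[0,0,0]]]'; python3 m.py
```

```text
time_s: 27.98
position: [0.5212, 0.2809, 0.171]
eef_rot: [0.006, -3.135, 0.002]
contact_force: [0.4, 0.7, -0.5]
grip_width: 0.0532
grip_force: 0.0
time_s: 28.65
position: [0.4998, -0.0184, 0.1732]
eef_rot: [-0.001, 3.141, 0.0]
contact_force: [0.5, 0.4, 0.0]
grip_width: 0.0683
grip_force: 0.0
time_s: 29.32
position: [0.4679, -0.3224, 0.1731]
eef_rot: [-0.001, 3.141, -0.0]
contact_force: [0.4, 0.4, -0.2]
grip_width: 0.0685
grip_force: 0.0
time_s: 29.57
position: [0.4644, -0.3622, 0.1726]
eef_rot: [-0.009, -3.141, 0.003]
contact_force: [-0.0, 0.6, 0.0]
grip_width: 0.0683
grip_force: 0.0
t 29.57 pos [ 464.4 -362.2  172.6] x [-1.     0.006  0.001] y [ 0.006  1.    -0.002] z [-0.001 -0.002 -1.   ] w 68.3 gf 0.0 F [-0.   0.6  0. ]
blob [45, 8, 219] [319. 167.] [ 632.6 -236.1]
blob [52, 52, 590] [378. 213.] [ 487.5 -413.2]
blob [9, 9, 49] [364. 193.] [ 549.6 -372.1]
blob [17, 22, 28] [354. 257.] [ 353.8 -334.2]
T [(0.33, [467.0, -61.0]), (0.2, [458.0, 157.0])]
S [(0.66, [476.0, -382.0])]
```

```bash
python3 -m jog '[[0.8,[-2,-18,30],[0,0,0]],[0.8,[0,0,40],[0,0,0]],[0.8,[0,0,38],[0,0,0]],[0.8,[0,0,25],[0,0,0]],[0.8,[0,0,0],[0,0,0]],[0.8,[0,0,0],[0,0,0]]]'; python3 -c "
from h import *
st()"
```

```text
time_s: 30.27
position: [0.4682, -0.3744, 0.0388]
eef_rot: [0.004, -3.139, -0.004]
contact_force: [0.2, 0.3, -0.1]
grip_width: 0.0683
grip_force: 0.0
t 30.27 pos [ 468.2 -374.4   38.8] x [-1.    -0.003  0.002] y [-0.003  1.     0.003] z [-0.002  0.003 -1.   ] w 68.3 gf 0.0 F [ 0.2  0.3 -0.1]
```

```bash
python3 -m jog '[[0.8,[0,-4,20],[0,0,0]],[0.8,[0,0,13],[0,0,0]],[0.8,[0,0,5],[0,0,0]],[0.8,[0,0,0],[0,0,0]]]';  python3 -m jog '[[0,[0,0,0],[0,0,0]],[0,[0,0,0],[0,0,0]],[0,[0,0,0],[0,0,0]],[0,[0,0,0],[0,0,0]],[0,[0,0,0],[0,0,0]],[0,[0,0,0],[0,0,0]]]' 50
```

```text
time_s: 30.6
position: [0.4692, -0.3806, 0.0029]
eef_rot: [-0.002, 3.14, -0.001]
contact_force: [-0.2, 0.2, -0.3]
grip_width: 0.0682
grip_force: 0.0
time_s: 31.1
position: [0.4693, -0.3814, 0.0036]
eef_rot: [-0.0, 3.139, -0.002]
contact_force: [-0.9, 0.4, 5.8]
grip_width: 0.0264
grip_force: 48.8
```

```bash
python3 -m jog '[[0,[0,0,-10],[0,0,0]],[0,[0,0,-40],[0,0,0]],[0,[0,0,-40],[0,0,0]],[0,[0,10,-40],[0,0,0]],[0,[-5,25,-40],[0,0,0]],[0,[-5,38,-10],[0,0,0]],[0,[-5,38,0],[0,0,0]],[0,[-5,38,0],[0,0,0]]]'; python3 -m jog '[[0,[-5,38,0],[0,0,0]],[0,[-5,38,0],[0,0,0]],[0,[-5,38,0],[0,0,0]],[0,[-5,38,0],[0,0,0]],[0,[-5,38,0],[0,0,0]],[0,[-5,38,0],[0,0,0]],[0,[-5,38,0],[0,0,0]],[0,[-5,38,0],[0,0,0]]]';python3 -m jog '[[0,[-5,38,0],[0,0,0]],[0,[-5,38,0],[0,0,0]],[0,[-5,38,0],[0,0,0]],[0,[-5,38,0],[0,0,0]],[0,[-5,38,0],[0,0,0]],[0,[-5,30,0],[0,0,0]],[0,[-4,20,0],[0,0,0]],[0,[0,0,0],[0,0,0]]]'; python3 -m jog '[[0,[0,0,0],[0,0,0]],[0,[0,0,0],[0,0,0]]]'; python3 -c "
from h import *
st()"
```

```text
time_s: 31.77
position: [0.4883, -0.2342, 0.1793]
eef_rot: [0.002, 3.137, -0.003]
contact_force: [1.5, 1.4, -0.6]
grip_width: 0.0262
grip_force: 49.3
time_s: 32.43
position: [0.5273, 0.0709, 0.1777]
eef_rot: [0.0, 3.141, -0.0]
contact_force: [0.7, -0.7, -0.8]
grip_width: 0.0262
grip_force: 49.3
time_s: 33.1
position: [0.5596, 0.3167, 0.1767]
eef_rot: [0.014, -3.141, -0.008]
contact_force: [-0.8, 1.3, 0.1]
grip_width: 0.0265
grip_force: 49.3
time_s: 33.27
position: [0.5618, 0.3075, 0.177]
eef_rot: [0.002, 3.141, -0.003]
contact_force: [0.2, -0.0, 0.1]
grip_width: 0.0264
grip_force: 49.3
t 33.27 pos [561.8 307.5 177. ] x [-1.     0.001 -0.   ] y [ 0.001  1.    -0.002] z [ 0.    -0.002 -1.   ] w 26.4 gf 49.312119483947754 F [ 0.2 -0.   0.1]
```

```bash
python3 -m jog '[[0,[-2,22,10],[0,0,0]],[0,[0,0,30],[0,0,0]],[0,[0,0,25],[0,0,0]],[0,[0,0,14],[0,0,0]],[0,[0,0,8],[0,0,0]],[0,[0,0,3],[0,0,0]],[0,[0,0,0],[0,0,0]]]'; python3 -c "
from h import *
st()"
```

```text
time_s: 33.85
position: [0.564, 0.3297, 0.0872]
eef_rot: [0.003, 3.141, -0.001]
contact_force: [1.0, -0.1, -0.0]
grip_width: 0.0263
grip_force: 49.4
t 33.85 pos [564.  329.7  87.2] x [-1.     0.002 -0.   ] y [ 0.002  1.    -0.001] z [ 0.    -0.001 -1.   ] w 26.3 gf 49.382983446121216 F [ 1.  -0.1 -0. ]
```

```bash
python3 -m jog '[[0,[0,0,2],[0,0,0]],[0.25,[0,0,0],[0,0,0]],[0.45,[0,0,0],[0,0,0]],[0.5,[0,0,0],[0,0,0]],[0.5,[0,0,0],[0,0,0]],[0.5,[0,0,-15],[0,0,0]],[0.5,[0,0,-35],[0,0,0]],[0.8,[0,-10,-40],[0,0,0]]]';  python3 -m jog '[[0.8,[3,-30,0],[0,0,0]],[0.8,[3,-38,0],[0,0,0]],[0.8,[3,-38,0],[0,0,0]],[0.8,[3,-38,0],[0,0,0]],[0.8,[3,-38,0],[0,0,0]],[0.8,[0,-38,0],[0,0,0]],[0.8,[0,-38,0],[0,0,0]],[0.8,[0,-38,0],[0,0,0]]]'; python3 -m jog '[[0.8,[0,-38,0],[0,0,0]],[0.8,[0,-38,0],[0,0,0]],[0.8,[0,-38,0],[0,0,0]],[0.8,[0,-38,0],[0,0,0]],[0.8,[0,-38,0],[0,0,0]],[0.8,[0,-38,0],[0,0,0]],[0.8,[0,-38,0],[0,0,0]],[0.8,[0,-38,0],[0,0,0]]]'; python3 -m jog '[[0.8,[0,-38,0],[0,0,0]],[0.8,[0,-20,0],[0,0,0]],[0.8,[0,0,0],[0,0,0]],[0.8,[0,0,0],[0,0,0]]]'; python3 m.py
```

```text
time_s: 34.52
position: [0.5604, 0.3231, 0.1728]
eef_rot: [0.006, -3.135, 0.002]
contact_force: [0.2, 1.2, 0.4]
grip_width: 0.0539
grip_force: 0.0
time_s: 35.18
position: [0.5483, 0.0236, 0.1755]
eef_rot: [-0.001, 3.14, 0.0]
contact_force: [0.8, 0.1, -0.1]
grip_width: 0.0682
grip_force: 0.0
time_s: 35.85
position: [0.5486, -0.2804, 0.1754]
eef_rot: [-0.001, 3.141, -0.0]
contact_force: [0.4, 0.2, -0.2]
grip_width: 0.068
grip_force: 0.0
time_s: 36.18
position: [0.5478, -0.3386, 0.1748]
eef_rot: [-0.005, -3.141, 0.001]
contact_force: [0.6, 1.5, -0.4]
grip_width: 0.0682
grip_force: 0.0
t 36.18 pos [ 547.8 -338.6  174.8] x [-1.     0.003  0.   ] y [ 0.003  1.    -0.   ] z [-0. -0. -1.] w 68.2 gf 0.0 F [ 0.6  1.5 -0.4]
blob [45, 8, 218] [319. 167.] [ 632.6 -236.3]
blob [32, 30, 298] [360. 182.] [ 585.  -362.1]
blob [10, 8, 33] [351. 202.] [ 522.5 -332.4]
blob [25, 9, 150] [317. 271.] [ 315.4 -220.3]
T [(0.5, [574.0, 352.0])]
S [(0.42, [763.0, 528.0])]
```

```bash
python3 -m jog '[[0.8,[-2,-34,10],[0,0,0]],[0.8,[0,0,40],[0,0,0]],[0.8,[0,0,40],[0,0,0]],[0.8,[0,0,38],[0,0,0]],[0.8,[0,0,5],[0,0,0]],[0.8,[0,0,0],[0,0,0]],[0.8,[0,0,0],[0,0,0]]]'; python3 m.py
```

```text
time_s: 36.97
position: [0.5522, -0.3704, 0.0437]
eef_rot: [-0.003, 3.139, -0.002]
contact_force: [0.5, -0.7, 0.6]
grip_width: 0.0684
grip_force: 0.0
t 36.97 pos [ 552.2 -370.4   43.7] x [-1.    -0.002 -0.002] y [-0.002  1.    -0.001] z [ 0.002 -0.001 -1.   ] w 68.4 gf 0.0 F [ 0.5 -0.7  0.6]
blob [45, 8, 219] [319. 167.] [ 632.6 -236.4]
blob [34, 35, 295] [365. 185.] [ 574.4 -375.8]
blob [54, 32, 460] [345. 256.] [ 357.9 -306.5]
T [(0.62, [576.0, 364.0]), (0.36, [610.0, 140.0])]
S [(0.5, [709.0, 476.0])]
```

```bash
python3 -m jog '[[0.8,[1,-2,20],[0,0,0]],[0.8,[0,0,15],[0,0,0]],[0.8,[0,0,5],[0,0,0]],[0.8,[0,0,0],[0,0,0]]]';  python3 -m jog '[[0,[0,0,0],[0,0,0]],[0,[0,0,0],[0,0,0]],[0,[0,0,0],[0,0,0]],[0,[0,0,0],[0,0,0]],[0,[0,0,0],[0,0,0]],[0,[0,0,0],[0,0,0]]]' 50
```

```text
time_s: 37.5
position: [0.549, -0.3723, 0.0014]
eef_rot: [0.0, -3.14, -0.002]
contact_force: [-0.7, -0.6, -0.5]
grip_width: 0.0688
grip_force: 0.0
time_s: 38.0
position: [0.5507, -0.3735, 0.0037]
eef_rot: [-0.0, 3.139, -0.002]
contact_force: [-0.6, 0.3, 6.7]
grip_width: 0.0276
grip_force: 49.2
```

```bash
python3 -m jog '[[0,[0,0,-10],[0,0,0]],[0,[0,0,-40],[0,0,0]],[0,[0,0,-40],[0,0,0]],[0,[0,10,-40],[0,0,0]],[0,[0,25,-40],[0,0,0]],[0,[0,37,-10],[0,0,0]],[0,[0,37,0],[0,0,0]],[0,[0,37,0],[0,0,0]]]'; python3 -m jog '[[0,[0,37,0],[0,0,0]],[0,[0,37,0],[0,0,0]],[0,[0,37,0],[0,0,0]],[0,[0,37,0],[0,0,0]],[0,[0,37,0],[0,0,0]],[0,[0,37,0],[0,0,0]],[0,[0,37,0],[0,0,0]],[0,[0,37,0],[0,0,0]]]';python3 -m jog '[[0,[-4,37,0],[0,0,0]],[0,[-4,37,0],[0,0,0]],[0,[-3,37,0],[0,0,0]],[0,[-2,37,0],[0,0,0]],[0,[0,20,0],[0,0,0]],[0,[0,0,0],[0,0,0]],[0,[0,0,0],[0,0,0]],[0,[0,0,0],[0,0,0]]]';  python3 -c "
from h import *
st()"
```

```text
time_s: 38.67
position: [0.5499, -0.2289, 0.1793]
eef_rot: [0.002, 3.138, -0.002]
contact_force: [0.3, -0.6, -1.0]
grip_width: 0.0277
grip_force: 49.3
time_s: 39.33
position: [0.5489, 0.0679, 0.1776]
eef_rot: [0.0, 3.142, -0.0]
contact_force: [1.0, 0.4, 0.2]
grip_width: 0.0274
grip_force: 49.3
time_s: 40.0
position: [0.5626, 0.2326, 0.1771]
eef_rot: [-0.002, -3.142, 0.003]
contact_force: [-0.1, -1.1, -0.0]
grip_width: 0.0274
grip_force: 49.3
t 40.0 pos [562.6 232.6 177.1] x [-1.     0.001  0.   ] y [ 0.001  1.    -0.002] z [-0.    -0.002 -1.   ] w 27.4 gf 49.34518575668335 F [-0.1 -1.1 -0. ]
```

```bash
python3 -m jog '[[0,[-1,16,10],[0,0,0]],[0,[0,0,30],[0,0,0]],[0,[0,0,25],[0,0,0]],[0,[0,0,14],[0,0,0]],[0,[0,0,8],[0,0,0]],[0,[0,0,3],[0,0,0]],[0,[0,0,0],[0,0,0]]]'; python3 -c "
from h import *
st()"
```

```text
time_s: 40.58
position: [0.5637, 0.2497, 0.0871]
eef_rot: [0.002, 3.142, -0.0]
contact_force: [0.6, 0.5, 0.0]
grip_width: 0.0273
grip_force: 49.4
t 40.58 pos [563.7 249.7  87.1] x [-1.     0.001 -0.   ] y [ 0.001  1.    -0.   ] z [ 0. -0. -1.] w 27.3 gf 49.40119922161102 F [0.6 0.5 0. ]
```

```bash
python3 -m jog '[[0,[0,0,2],[0,0,0]],[0.25,[0,0,0],[0,0,0]],[0.45,[0,0,0],[0,0,0]],[0.5,[0,0,0],[0,0,0]],[0.5,[0,0,0],[0,0,0]],[0.5,[0,0,-15],[0,0,0]],[0.5,[0,0,-35],[0,0,0]],[0.5,[0,0,-40],[0,0,0]]]';  python3 -m jog '[[0.3,[10,-38,0],[0,0,0]],[0,[10,-38,0],[0,0,0]],[0,[10,-38,0],[0,0,0]],[0,[10,-38,0],[0,0,0]],[0,[10,-38,0],[0,0,0]],[0,[0,-38,0],[0,0,0]],[0,[0,-38,0],[0,0,0]],[0,[0,0,0],[0,0,0]]]'; python3 - <<'E'
from h import *
st()
T=snapshot("top");S=snapshot("scene")
im=np.hstack([cv2.resize(S["img"][150:250,150:250,::-1],(400,400),interpolation=cv2.INTER_CUBIC),cv2.resize(T["img"][145:245,95:195,::-1],(400,400),interpolation=cv2.INTER_CUBIC)])
a=cv2.resize(T["img"][170:270,300:440,::-1],(280,200),interpolation=cv2.INTER_CUBIC); b=cv2.resize(S["img"][195:295,250:390,::-1],(280,200),interpolation=cv2.INTER_CUBIC)
low=np.zeros((200,800,3),np.uint8); low[:,:280]=a; low[:,300:580]=b
cv2.imwrite("pics/e1.png",np.vstack([im,low]))
for t,z in(("selector_grip",.112),("lever_pivot",.108),("switch_ridge",.0825),("bowl_floor",.082)):
  for s in(T,S): print(t,[(round(d["confidence"],2),np.round(atz(s,d["position"],z)[:2]*1e3)) for d in place_of(t,s)[:2]])
E
```

```text
time_s: 41.25
position: [0.5613, 0.2494, 0.1735]
eef_rot: [0.0, -3.136, 0.004]
contact_force: [0.6, 0.9, -0.3]
grip_width: 0.0426
grip_force: 0.0
time_s: 41.92
position: [0.513, -0.0275, 0.1761]
eef_rot: [0.023, 3.14, -0.012]
contact_force: [-0.9, -2.8, -0.4]
grip_width: -0.0003
grip_force: 0.0
t 41.92 pos [513.  -27.5 176.1] x [-1.     0.015 -0.002] y [ 0.015  1.    -0.008] z [ 0.001 -0.008 -1.   ] w -0.3 gf 0.0 F [-0.9 -2.8 -0.4]
selector_grip [(0.73, array([540., 163.])), (0.48, array([544., 212.]))]
selector_grip [(0.47, array([532., 171.]))]
lever_pivot [(0.75, array([589., 117.])), (0.35, array([604., 281.]))]
lever_pivot [(0.68, array([ 302., -559.])), (0.65, array([572., 108.]))]
switch_ridge [(0.4, array([450., 146.]))]
switch_ridge [(0.7, array([ 480., -483.])), (0.48, array([457., 135.]))]
bowl_floor [(0.76, array([563., 298.])), (0.5, array([462., -65.]))]
bowl_floor [(0.8, array([567., 289.]))]
```

View pics/e1.png

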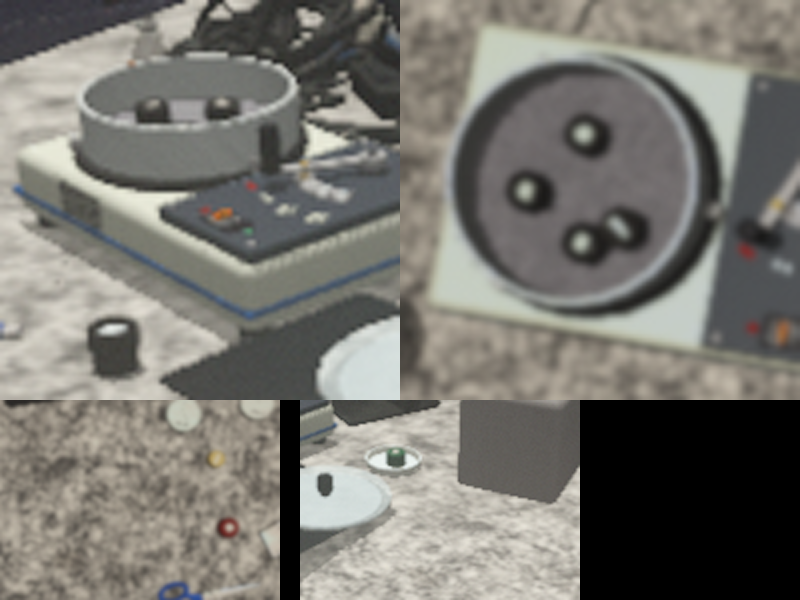

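All four black mounts stand in the bowl. One was nudged against its neighbour, at top crop (624,228), but it looks flat. The green mount stands in the dish and the worktop is clear of black mounts. Next is the lever, with its handle at about (527,165) mm.

```bash
python3 -m jog '[[0.2,[-2,30,0],[0,0,0]],[0.42,[-2,35,0],[0,0,0]],[0.42,[-2,35,0],[0,0,0]],[0.42,[-2,35,0],[0,0,0]],[0.42,[-2,35,0],[0,0,0]],[0.42,[-2,20,0],[0,0,0]],[0.42,[0,0,0],[0,0,0]],[0.42,[0,0,0],[0,0,0]]]' 20;  python3 -c "
from h import *
st()"
```

```text
time_s: 43.08
position: [0.5249, 0.1765, 0.1749]
eef_rot: [0.008, -3.141, -0.0]
contact_force: [0.6, 0.4, 0.1]
grip_width: 0.0361
grip_force: 0.0
t 43.08 pos [524.9 176.5 174.9] x [-1.    -0.005  0.001] y [-0.005  1.     0.   ] z [-0.001  0.    -1.   ] w 36.1 gf 0.0 F [0.6 0.4 0.1]
```

```bash
python3 -m jog '[[0.42,[-2,-10,0],[0,0,0]],[0.42,[0,0,25],[0,0,0]],[0.42,[0,0,8],[0,0,0]],[0.42,[0,0,0],[0,0,0]],[0.42,[0,0,0],[0,0,0]]]' 20;  python3 - <<'E'
from h import *
st()
T=snapshot("top");S=snapshot("scene")
o=arm.get_obs()
print(proj(S,o["position"]),proj(S,(.527,.165,.112)))
cv2.imwrite("pics/l1.png",np.hstack([cv2.resize(S["img"][150:220,180:250,::-1],(400,400),interpolation=cv2.INTER_CUBIC),cv2.resize(T["img"][170:240,145:215,::-1],(400,400),interpolation=cv2.INTER_CUBIC)]))
E
```

```text
time_s: 43.5
position: [0.527, 0.1627, 0.1418]
eef_rot: [-0.003, -3.14, 0.002]
contact_force: [-0.1, 0.6, 0.4]
grip_width: 0.0358
grip_force: 0.0
t 43.5 pos [527.  162.7 141.8] x [-1.     0.002  0.002] y [ 0.002  1.    -0.001] z [-0.002 -0.001 -1.   ] w 35.8 gf 0.0 F [-0.1  0.6  0.4]
(np.float64(216.69289925438696), np.float64(176.41870108215272)) (np.float64(216.8195969055403), np.float64(185.85469919753774))
```

View pics/l1.png

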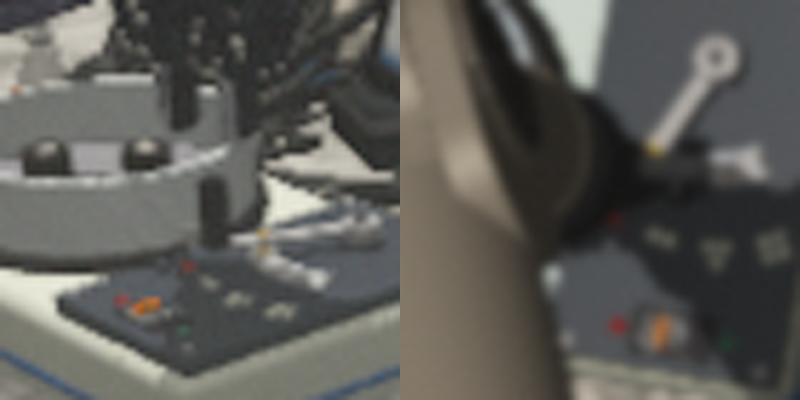

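The fingers, at scene crop (180,120) and (240,135), straddle the handle at (212,210). Descend and close lightly.

```bash
python3 -m jog '[[0.42,[0,1,12],[0,0,0]],[0.42,[0,0,12],[0,0,0]],[0.42,[0,0,12],[0,0,0]],[0.42,[0,0,4],[0,0,0]],[0.42,[0,0,0],[0,0,0]]]' 20; python3 -m jog '[[0.2,[0,0,0],[0,0,0]],[0,[0,0,0],[0,0,0]],[0,[0,0,0],[0,0,0]],[0,[0,0,0],[0,0,0]],[0,[0,0,0],[0,0,0]]]'
```

```text
time_s: 44.02
position: [0.527, 0.1652, 0.1018]
eef_rot: [0.001, -3.14, 0.001]
contact_force: [-0.1, -0.2, -0.0]
grip_width: 0.0361
grip_force: 0.0
time_s: 44.43
position: [0.5287, 0.1671, 0.1034]
eef_rot: [-0.002, 3.138, 0.004]
contact_force: [1.6, 4.7, 1.9]
grip_width: 0.0159
grip_force: 21.6
```

```bash
python3 -m jog '[[0,[5,-8,0],[0,0,0]],[0,[4,-8,0],[0,0,0]],[0,[3,-9,0],[0,0,0]],[0,[2,-9,0],[0,0,0]],[0,[1,-9,0],[0,0,0]],[0,[0,-9,0],[0,0,0]],[0,[-1,-9,0],[0,0,0]],[0,[-2,-9,0],[0,0,0]]]'; python3 -m jog '[[0,[0,0,0],[0,0,0]],[0,[0,0,0],[0,0,0]],[0,[0,0,0],[0,0,0]]]'; python3 -c "
from h import *
st()"
```

```text
time_s: 45.1
position: [0.514, 0.1, 0.1036]
eef_rot: [0.009, -3.14, -0.008]
contact_force: [-2.5, 6.5, 6.9]
grip_width: 0.016
grip_force: 22.4
time_s: 45.35
position: [0.5152, 0.0961, 0.1036]
eef_rot: [-0.002, 3.141, 0.002]
contact_force: [-2.5, 2.8, 6.5]
grip_width: 0.0159
grip_force: 22.1
t 45.35 pos [515.2  96.1 103.6] x [-1.    -0.002 -0.   ] y [-0.002  1.     0.001] z [ 0.     0.001 -1.   ] w 15.9 gf 22.115904092788696 F [-2.5  2.8  6.5]
```

```bash
python3 -m jog '[[0.2,[0,0,0],[0,0,0]],[0.4,[0,0,0],[0,0,0]],[0.4,[0,0,0],[0,0,0]],[0.4,[0,0,-20],[0,0,0]],[0.4,[0,0,-30],[0,0,0]],[0.8,[10,-30,-20],[0,0,0]],[0.8,[16,-38,0],[0,0,0]],[0.8,[16,-38,0],[0,0,0]]]'; python3 -m jog '[[0.8,[16,-38,0],[0,0,0]],[0.8,[0,-12,0],[0,0,0]],[0.8,[0,0,0],[0,0,0]],[0.8,[0,0,0],[0,0,0]]]'; python3 - <<'E'
from h import *
st()
T=snapshot("top");S=snapshot("scene")
for t,z in(("selector_grip",.112),):
  for s in(T,S): print(t,[(round(d["confidence"],2),np.round(atz(s,d["position"],z)[:2]*1e3)) for d in place_of(t,s)[:2]])
for q,p in((.6,(.5113,.1193,.12)),(.9,(.515,.097,.12))): print(q,proj(T,p),proj(S,p))
for s,(u,v) in((T,(205,205)),(S,(226,197))):
    w=s["img"][v-14:v+15,u-22:u+23].max(2)<55; n,l,q,ce=cv2.connectedComponentsWithStats(w.astype(np.uint8)); print([(q[k,4],np.round(ce[k]+[u-22,v-14],1)) for k in range(1,n) if q[k,4]>5])
u,v=proj(S,(.456,-.06,.032));print(u,v)
w=S["img"][int(v)-12:int(v)+13,int(u)-10:int(u)+11].max(2)<60;n,l,q,ce=cv2.connectedComponentsWithStats(w.astype(np.uint8)); print([(q[k],np.round(ce[k]+[int(u)-10,int(v)-12],1)) for k in range(1,n) if q[k,4]>5])
cv2.imwrite("pics/f1.png",np.hstack([cv2.resize(S["img"][150:250,180:280,::-1],(400,400),interpolation=cv2.INTER_CUBIC),cv2.resize(T["img"][150:250,120:220,::-1],(400,400),interpolation=cv2.INTER_CUBIC)]))
E
```

```text
time_s: 46.02
position: [0.474, -0.0121, 0.1734]
eef_rot: [-0.004, 3.139, -0.002]
contact_force: [-0.1, -0.4, 0.0]
grip_width: 0.0678
grip_force: 0.0
time_s: 46.35
position: [0.4569, -0.0619, 0.172]
eef_rot: [-0.005, -3.141, 0.0]
contact_force: [0.2, 0.9, 0.6]
grip_width: 0.0685
grip_force: 0.0
t 46.35 pos [456.9 -61.9 172. ] x [-1.     0.003  0.001] y [ 0.003  1.    -0.   ] z [-0.001 -0.    -1.   ] w 68.5 gf 0.0 F [0.2 0.9 0.6]
selector_grip [(0.6, array([526.,  98.]))]
selector_grip [(0.46, array([ 421., -511.])), (0.43, array([512.,  96.]))]
0.6 (np.float64(198.6184255213501), np.float64(208.00341799411365)) (np.float64(224.392192460536), np.float64(188.10277003702484))
0.9 (np.float64(206.46128560449512), np.float64(206.501516921533)) (np.float64(230.8022982773275), np.float64(189.27999298262952))
[(np.int32(154), array([223.1, 211.2])), (np.int32(36), array([208.8, 207.1]))]
[]
261.06191331060427 236.59306509411047
[]
```

```bash
python3 -m jog '[[0.8,[0,1,40],[0,0,0]],[0.8,[0,0,40],[0,0,0]],[0.8,[0,0,35],[0,0,0]],[0.8,[0,0,15],[0,0,0]],[0.8,[0,0,7],[0,0,0]],[0.8,[0,0,0],[0,0,0]]]'; python3 -c "
from h import *
st()"
```

```text
time_s: 47.05
position: [0.4563, -0.0585, 0.0336]
eef_rot: [0.004, -3.138, -0.001]
contact_force: [0.5, 0.3, -0.1]
grip_width: 0.068
grip_force: 0.0
t 47.05 pos [456.3 -58.5  33.6] x [-1.    -0.002  0.004] y [-0.002  1.     0.001] z [-0.004  0.    -1.   ] w 68.0 gf 0.0 F [ 0.5  0.3 -0.1]
```

```bash
python3 -m jog '[[0.3,[0,0,0],[0,0,0]],[0,[0,0,0],[0,0,0]],[0,[0,0,0],[0,0,0]],[0,[0,0,0],[0,0,0]],[0,[0,0,0],[0,0,0]],[0,[0,0,0],[0,0,0]],[0,[0,0,0],[0,0,0]]]' 70; python3 -m jog '[[0,[0,0,-10],[0,0,0]],[0,[0,0,-30],[0,0,0]],[0,[0,0,-35],[0,0,0]],[0,[0,0,-40],[0,0,0]],[0,[0,0,-40],[0,0,0]],[0,[0,0,-25],[0,0,0]],[0,[0,0,0],[0,0,0]]]'
```

```text
time_s: 47.63
position: [0.4577, -0.0597, 0.0355]
eef_rot: [-0.0, 3.141, 0.0]
contact_force: [-0.6, -0.6, -0.2]
grip_width: -0.0
grip_force: 0.0
time_s: 48.22
position: [0.4618, -0.0603, 0.2225]
eef_rot: [0.0, 3.127, -0.001]
contact_force: [0.9, -0.6, 0.4]
grip_width: 0.0002
grip_force: 0.0
```

The close missed the knob by passing over it. I'll retry about 12 mm lower.

```bash
python3 -m jog '[[0.8,[0,0,40],[0,0,0]],[0.8,[0,0,40],[0,0,0]],[0.8,[0,0,40],[0,0,0]],[0.8,[0,0,30],[0,0,0]],[0.8,[0,0,20],[0,0,0]],[0.8,[0,0,0],[0,0,0]],[0.8,[0,0,0],[0,0,0]]]'; python3 -c "
from h import *
st()
S=snapshot('scene');u,v=[int(a) for a in proj(S,(.456,-.06,.032))]
print(u,v);w=S['img'][v-15:v+16,u-12:u+13].max(2)<75;print('\n'.join(''.join('#' if a else '.' for a in r) for r in w))"
```

```text
time_s: 48.8
position: [0.4563, -0.0596, 0.0446]
eef_rot: [0.0, -3.139, -0.0]
contact_force: [-0.6, 0.3, 0.1]
grip_width: 0.0682
grip_force: 0.0
t 48.8 pos [456.3 -59.6  44.6] x [-1.    -0.     0.003] y [-0.  1.  0.] z [-0.003  0.    -1.   ] w 68.2 gf 0.0 F [-0.6  0.3  0.1]
261 236
####...................#.
####...................##
###.....................#
.......................##
.........................
.......................#.
.......................#.
........................#
.........................
.........................
.........................
.........................
...........#.#...........
...............#.........
..........##....#........
..........##.#.##........
..........###...#........
..........##..##.........
...........##............
.............#...........
..............#..........
.........................
.........................
.........................
.........................
.........................
.........................
.........................
.........................
.........................
.........................
```

```bash
python3 -m jog '[[0.8,[0,0,12],[0,0,0]],[0.8,[0,0,9],[0,0,0]],[0.8,[0,0,0],[0,0,0]]]';python3 -m jog '[[0.3,[0,0,0],[0,0,0]],[0,[0,0,0],[0,0,0]],[0,[0,0,0],[0,0,0]],[0,[0,0,0],[0,0,0]],[0,[0,0,0],[0,0,0]],[0,[0,0,0],[0,0,0]],[0,[0,0,0],[0,0,0]]]' 70
```

```text
time_s: 49.1
position: [0.4574, -0.0596, 0.0242]
eef_rot: [0.0, -3.141, -0.0]
contact_force: [-0.5, -0.0, -0.8]
grip_width: 0.0688
grip_force: 0.0
time_s: 49.68
position: [0.4582, -0.0598, 0.0253]
eef_rot: [-0.0, 3.14, -0.0]
contact_force: [-1.5, 0.2, 5.3]
grip_width: 0.0202
grip_force: 68.3
```

```bash
python3 -m jog '[[0,[0,0,-10],[0,0,0]],[0,[0,0,-30],[0,0,0]],[0,[0,0,-35],[0,0,0]],[0,[0,0,-40],[0,0,0]],[0,[0,0,-40],[0,0,0]],[0,[0,0,-35],[0,0,0]],[0,[-5,15,0],[0,0,0]],[0,[-10,30,0],[0,0,0]]]'; python3 -m jog '[[0,[-9,31,0],[0,0,0]],[0,[-9,31,0],[0,0,0]],[0,[-9,31,0],[0,0,0]],[0,[-9,31,0],[0,0,0]],[0,[-9,31,0],[0,0,0]],[0,[-9,31,0],[0,0,0]],[0,[-9,31,0],[0,0,0]],[0,[-9,31,0],[0,0,0]]]'; python3 -m jog '[[0,[-10,31,0],[0,0,0]],[0,[-9,25,0],[0,0,0]],[0,[0,0,0],[0,0,0]],[0,[0,0,0],[0,0,0]],[0,[0,0,0],[0,0,0]]]'; python3 -c "
from h import *
st()"
```

```text
time_s: 50.35
position: [0.4738, -0.0196, 0.2182]
eef_rot: [0.015, 3.134, -0.005]
contact_force: [0.9, -0.7, -3.1]
grip_width: 0.0201
grip_force: 68.7
time_s: 51.02
position: [0.5442, 0.2346, 0.2145]
eef_rot: [-0.0, -3.141, 0.001]
contact_force: [0.1, -0.3, -1.3]
grip_width: 0.0204
grip_force: 68.7
time_s: 51.43
position: [0.5632, 0.2883, 0.214]
eef_rot: [-0.0, -3.141, 0.003]
contact_force: [0.2, -1.5, -2.4]
grip_width: 0.0206
grip_force: 68.7
t 51.43 pos [563.2 288.3 214. ] x [-1.     0.     0.001] y [ 0.     1.    -0.002] z [-0.001 -0.002 -1.   ] w 20.6 gf 68.72312307357788 F [ 0.2 -1.5 -2.4]
```

```bash
python3 -m jog '[[0,[-1,1,20],[0,0,0]],[0,[0,0,25],[0,0,0]],[0,[0,0,15],[0,0,0]],[0,[0,0,5],[0,0,0]],[0,[0,0,0],[0,0,0]],[0,[0,0,0],[0,0,0]]]'; python3 -m jog '[[0,[0,0,4],[0,0,0]],[0,[0,0,0],[0,0,0]]]'; python3 -m jog '[[0,[0,0,4],[0,0,0]],[0,[0,0,0],[0,0,0]]]'
```

```text
time_s: 51.93
position: [0.5651, 0.2894, 0.1502]
eef_rot: [0.002, 3.14, 0.0]
contact_force: [-0.2, 0.2, -1.5]
grip_width: 0.0207
grip_force: 68.7
time_s: 52.1
position: [0.5651, 0.2904, 0.1463]
eef_rot: [0.0, 3.14, 0.001]
contact_force: [-1.3, -0.3, -1.7]
grip_width: 0.0208
grip_force: 68.7
time_s: 52.27
position: [0.5648, 0.2906, 0.1413]
eef_rot: [-0.001, 3.141, 0.001]
contact_force: [0.5, 0.9, -1.3]
grip_width: 0.0202
grip_force: 68.8
```

```bash
python3 -m jog '[[0,[0,0,2],[0,0,0]],[0,[0,0,0],[0,0,0]]]'; python3 -m jog '[[0,[0,0,2],[0,0,0]],[0,[0,0,0],[0,0,0]]]';python3 -m jog '[[0,[0,0,2],[0,0,0]],[0,[0,0,0],[0,0,0]]]'
```

```text
time_s: 52.43
position: [0.5647, 0.2908, 0.1392]
eef_rot: [-0.001, 3.141, 0.001]
contact_force: [1.0, 1.3, -1.1]
grip_width: 0.0205
grip_force: 68.8
time_s: 52.6
position: [0.5647, 0.2908, 0.1372]
eef_rot: [-0.001, 3.141, 0.001]
contact_force: [0.6, 1.8, 0.0]
grip_width: 0.0205
grip_force: 68.8
time_s: 52.77
position: [0.5649, 0.2908, 0.1362]
eef_rot: [-0.001, 3.14, 0.002]
contact_force: [0.2, 0.4, 2.3]
grip_width: 0.0203
grip_force: 69.3
```

The cover seated at the expected height with a light contact. Release it and go to the switch, with the tool turned to the polisher's yaw.

```bash
python3 -m jog '[[0.2,[0,0,0],[0,0,0]],[0.4,[0,0,0],[0,0,0]],[0.5,[0,0,0],[0,0,0]],[0.5,[0,0,0],[0,0,0]],[0.5,[0,0,-15],[0,0,0]],[0.5,[0,0,-30],[0,0,0]],[0.3,[10,-10,-15],[0,0,0]],[0,[30,-30,0],[0,0,0]]]' 40; python3 -m jog '[[0,[32,-35,0],[0,0,0]],[0,[32,-35,0],[0,0,0]],[0,[0,-8,0],[0,0,0]],[0,[0,0,0],[0,0,5.15]],[0,[0,0,0],[0,0,5.15]],[0,[0,0,20],[0,0,0]],[0,[0,0,0],[0,0,0]],[0,[0,0,0],[0,0,0]]]'; python3 - <<'E'
from h import *
o=st()
T=snapshot("top");S=snapshot("scene")
for t,z in(("cover_knob",.143),("switch_ridge",.0825)):
  for s in(T,S): print(t,[(round(d["confidence"],2),np.round(atz(s,d["position"],z)[:2]*1e3)) for d in place_of(t,s)[:2]])
u,v=[int(a) for a in proj(S,(.4567,.1487,.0825))]
w=S["img"][v-6:v+7,u-6:u+7].astype(int); m=(w[...,0]-w[...,2]>60)&(w[...,1]-w[...,2]>10); yy,xx=np.nonzero(m); print("ridge",len(xx),np.round(atz(S,((v-6+yy.mean()+.5)/420,(u-6+xx.mean()+.5)/560),.0825)*1e3,1) if len(xx) else 0)
u,v=[int(a) for a in proj(S,(.5645,.289,.143))]
w=S["img"][v-9:v+10,u-9:u+10].max(2)<60; n,l,q,ce=cv2.connectedComponentsWithStats(w.astype(np.uint8)); print([(q[k],np.round(atz(S,((ce[k][1]+v-9+.5)/420,(ce[k][0]+u-9+.5)/560),.143)*1e3,1)) for k in range(1,n) if q[k,4]>5])
E
```

```text
time_s: 53.43
position: [0.529, 0.256, 0.1985]
eef_rot: [-0.007, 3.132, 0.011]
contact_force: [-0.4, 1.3, 0.3]
grip_width: 0.0197
grip_force: 0.0
time_s: 54.1
position: [0.4676, 0.1808, 0.1742]
eef_rot: [-0.281, -3.126, 0.003]
contact_force: [-0.5, -0.4, -0.2]
grip_width: -0.0003
grip_force: 0.0
t 54.1 pos [467.6 180.8 174.2] x [-0.984  0.178  0.003] y [ 0.178  0.984 -0.002] z [-0.003 -0.002 -1.   ] w -0.3 gf 0.0 F [-0.5 -0.4 -0.2]
cover_knob [(0.85, array([571., 295.]))]
cover_knob [(0.92, array([561., 284.]))]
switch_ridge [(0.62, array([450., 155.]))]
switch_ridge [(0.46, array([459., 151.]))]
ridge 7 [454.8 146.2  82.5]
[(array([10,  0,  5,  3, 10], dtype=int32), array([635.5, 343.2, 143. ]))]
```

```bash
python3 -m jog '[[0,[5,-7,20],[0,0,0]],[0,[0,0,30],[0,0,0]],[0,[0,0,20],[0,0,0]],[0,[0,0,9],[0,0,0]],[0,[0,0,0],[0,0,0]],[0,[0,0,0],[0,0,0]]]'; python3 -m jog '[[0,[0,0,3],[0,0,0]],[0,[0,0,3],[0,0,0]],[0,[0,0,0],[0,0,0]]]';python3 -m jog '[[0,[0,0,3],[0,0,0]],[0,[0,0,0],[0,0,0]]]';python3 -m jog '[[0,[0,0,2],[0,0,0]],[0,[0,0,0],[0,0,0]]]'
```

```text
time_s: 54.9
position: [0.463, 0.1756, 0.0967]
eef_rot: [0.282, 3.128, 0.0]
contact_force: [-0.1, 0.1, 0.6]
grip_width: -0.0002
grip_force: 0.0
time_s: 55.15
position: [0.463, 0.1756, 0.0907]
eef_rot: [0.281, 3.128, 0.001]
contact_force: [0.5, 0.2, -0.2]
grip_width: -0.0001
grip_force: 0.0
time_s: 55.32
position: [0.4625, 0.1754, 0.0871]
eef_rot: [0.282, 3.129, 0.0]
contact_force: [0.5, 0.7, -0.8]
grip_width: 0.0
grip_force: 0.0
time_s: 55.48
position: [0.4624, 0.1753, 0.085]
eef_rot: [-0.282, -3.129, 0.0]
contact_force: [0.1, 0.0, -0.2]
grip_width: 0.0001
grip_force: 0.0
```

```bash
python3 -m jog '[[0,[0,0,2],[0,0,0]],[0,[0,0,0],[0,0,0]]]'; python3 -m jog '[[0,[0,0,2],[0,0,0]],[0,[0,0,0],[0,0,0]]]';python3 -m jog '[[0,[0,0,1.5],[0,0,0]],[0,[0,0,0],[0,0,0]]]';
```

```text
time_s: 55.65
position: [0.4624, 0.1753, 0.0829]
eef_rot: [-0.282, -3.128, 0.0]
contact_force: [0.4, -0.5, 0.2]
grip_width: 0.0001
grip_force: 0.0
time_s: 55.82
position: [0.4624, 0.1752, 0.0808]
eef_rot: [-0.282, -3.128, 0.001]
contact_force: [0.3, 0.0, -0.1]
grip_width: 0.0001
grip_force: 0.0
time_s: 55.98
position: [0.4624, 0.1753, 0.0795]
eef_rot: [-0.282, -3.129, 0.0]
contact_force: [-0.2, 0.1, 0.6]
grip_width: 0.0
grip_force: 0.0
```

```bash
python3 -m jog '[[0,[0,0,1.5],[0,0,0]],[0,[0,0,0],[0,0,0]]]'; python3 -m jog '[[0,[0,0,1.5],[0,0,0]],[0,[0,0,0],[0,0,0]]]';python3 -m jog '[[0,[0,0,1.5],[0,0,0]],[0,[0,0,0],[0,0,0]]]' | head -4; python3 -c "
from h import *
print(arm.get_obs()['contact_force'])"
```

```text
time_s: 56.15
position: [0.4624, 0.1753, 0.0779]
eef_rot: [-0.282, -3.129, 0.0]
contact_force: [-0.3, -1.3, -1.0]
grip_width: -0.0
grip_force: 0.0
time_s: 56.32
position: [0.4624, 0.1753, 0.0764]
eef_rot: [-0.282, -3.129, 0.0]
contact_force: [0.7, 0.6, -0.6]
grip_width: -0.0004
grip_force: 0.0
time_s: 56.48
position: [0.4624, 0.1753, 0.0749]
eef_rot: [-0.282, -3.129, 0.0]
contact_force: [0.2, -0.6, 0.5]
[ 0.17752766 -0.6194177   0.49921003]
```

```bash
for i in 1 2 3; do python3 -m jog '[[0,[0,0,1.5],[0,0,0]],[0,[0,0,0],[0,0,0]]]' | sed -n 2,4p; done
```

```text
position: [0.4624, 0.1753, 0.0734]
eef_rot: [-0.282, -3.129, 0.0]
contact_force: [0.1, 0.7, -0.5]
position: [0.4624, 0.1753, 0.0719]
eef_rot: [-0.282, -3.129, 0.0]
contact_force: [-0.9, -0.9, -0.3]
position: [0.4624, 0.1753, 0.0704]
eef_rot: [-0.282, -3.129, 0.0]
contact_force: [0.8, 0.4, 0.7]
```

```bash
for i in 1 2 3; do python3 -m jog '[[0,[0,0,1.2],[0,0,0]],[0,[0,0,0],[0,0,0]]]' | sed -n 2,4p; done
```

```text
position: [0.4624, 0.1753, 0.0693]
eef_rot: [-0.282, -3.129, 0.0]
contact_force: [-0.0, 0.0, -0.5]
position: [0.4627, 0.1754, 0.0685]
eef_rot: [0.282, 3.129, 0.0]
contact_force: [-0.8, -0.3, 1.5]
position: [0.4627, 0.1755, 0.0684]
eef_rot: [0.282, 3.129, 0.0]
contact_force: [-3.4, -0.7, 9.3]
```

```bash
python3 -m jog '[[0,[0,0,-3],[0,0,0]],[0,[0,-4,0],[0,0,0]],[0,[0,-3,0],[0,0,0]],[0,[0,0,0],[0,0,0]]]'| sed -n 2,4p; for i in 1 2 3; do python3 -m jog '[[0,[0,-2,0],[0,0,0]],[0,[0,0,0],[0,0,0]]]' | sed -n 2,4p; done
```

```text
position: [0.4612, 0.1674, 0.0699]
eef_rot: [-0.284, -3.128, 0.001]
contact_force: [-1.1, -1.2, 1.5]
position: [0.4609, 0.1661, 0.07]
eef_rot: [-0.283, -3.129, 0.0]
contact_force: [-0.4, -0.4, 0.5]
position: [0.4605, 0.1642, 0.07]
eef_rot: [-0.282, -3.129, 0.0]
contact_force: [0.7, -1.0, -0.4]
position: [0.4601, 0.1622, 0.07]
eef_rot: [-0.282, -3.129, 0.0]
contact_force: [-1.0, -0.1, 0.4]
```

```bash
for i in 1 2 3 4; do python3 -m jog '[[0,[0,-1.5,0],[0,0,0]],[0,[0,0,0],[0,0,0]]]' | sed -n 2,4p; done
```

```text
position: [0.4598, 0.1607, 0.07]
eef_rot: [-0.282, -3.129, 0.0]
contact_force: [-0.1, -1.0, -0.3]
position: [0.4596, 0.1596, 0.07]
eef_rot: [-0.282, -3.129, -0.0]
contact_force: [-0.4, 0.8, -0.1]
position: [0.4596, 0.1593, 0.0701]
eef_rot: [0.281, 3.128, 0.003]
contact_force: [0.5, 2.3, -1.2]
position: [0.4595, 0.1588, 0.0701]
eef_rot: [0.28, 3.128, 0.005]
contact_force: [0.8, 3.4, -2.6]
```

```bash
for i in 1 2 3 4; do python3 -m jog '[[0,[0,-1.5,0],[0,0,0]],[0,[0,0,0],[0,0,0]]]' | sed -n 2,4p; done
```

```text
position: [0.4593, 0.1582, 0.0702]
eef_rot: [0.279, 3.128, 0.007]
contact_force: [2.2, 5.9, -3.5]
position: [0.4592, 0.1573, 0.0702]
eef_rot: [0.278, 3.127, 0.008]
contact_force: [1.1, 7.1, -3.6]
position: [0.4588, 0.1554, 0.0702]
eef_rot: [0.278, 3.128, 0.007]
contact_force: [1.0, 5.4, -3.8]
position: [0.4579, 0.1509, 0.0701]
eef_rot: [-0.28, -3.129, 0.0]
contact_force: [-1.4, 1.4, -0.3]
```

```bash
for i in 1 2 3; do python3 -m jog '[[0,[0,-1,0],[0,0,0]],[0,[0,0,0],[0,0,0]]]' | sed -n 2,4p; done
```

```text
position: [0.4576, 0.1495, 0.0701]
eef_rot: [-0.282, -3.128, 0.0]
contact_force: [-0.8, 2.3, 0.1]
position: [0.4576, 0.1493, 0.0701]
eef_rot: [-0.282, -3.129, -0.001]
contact_force: [-0.9, 3.0, -1.2]
position: [0.4576, 0.1493, 0.0702]
eef_rot: [0.281, 3.129, 0.003]
contact_force: [-0.6, 4.9, -1.3]
```

The slide reached its end stop after about 10 mm. Back off, rise and take the final look.

```bash
python3 -m jog '[[0,[0,5,0],[0,0,0]],[0,[0,4,0],[0,0,0]],[0,[0,0,-20],[0,0,0]],[0,[0,0,-40],[0,0,0]],[0,[10,-30,-40],[0,0,0]],[0,[10,-38,0],[0,0,0]],[0,[0,-38,0],[0,0,0]],[0,[0,-38,0],[0,0,0]]]'|head -2; python3 -m jog '[[0,[0,-38,0],[0,0,0]],[0,[0,-38,0],[0,0,0]],[0,[0,0,0],[0,0,0]],[0,[0,0,0],[0,0,0]]]'|head -2; python3 - <<'E'
from h import *
T=snapshot("top");S=snapshot("scene")
cv2.imwrite("pics/g1.png",np.vstack([np.hstack([cv2.resize(S["img"][150:250,160:260,::-1],(400,400),interpolation=cv2.INTER_CUBIC),cv2.resize(T["img"][145:245,100:200,::-1],(400,400),interpolation=cv2.INTER_CUBIC)]),np.hstack([cv2.resize(S["img"][190:290,250:450,::-1],(400,200),interpolation=cv2.INTER_CUBIC),cv2.resize(T["img"][180:280,180:380,::-1],(400,200),interpolation=cv2.INTER_CUBIC)])]))
E
```

```text
time_s: 60.82
position: [0.4161, 0.0215, 0.1636]
time_s: 61.15
position: [0.4022, -0.0545, 0.1629]
```

View pics/g1.png

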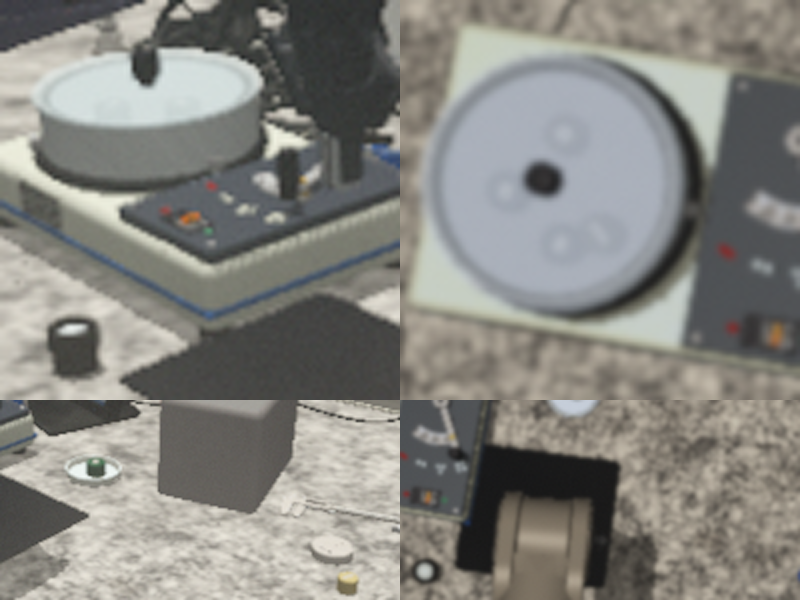

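The final picture shows:
- **Cover:** level on the bowl.
- **Bowl:** four labels visible through the cover.
- **Lever:** at the four dots.
- **Switch:** the ridge, at scene crop (190,218), has shifted about 10 mm to the green side.
- **Dish:** the green mount stands in it.

Hand in.

```bash
python3 -c "
from h import *
print(workorder.job_done())"
```

```text
the job is handed in; nothing more can be done
None
```

I handed the job in at about 61 s on the robot's clock; no verdict came back. By my last pictures and force readings, the green mount stands in the dish, the four black mounts are flat in the bowl, the lever is at four dots, the cover is seated, the switch is on, and I touched none of the bystanders.

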